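# Refit the sliding jaw of a circuit-board holder and thread its guide rod

### The arm

A 6-joint arm with a two-finger parallel gripper is mounted at the origin on the work surface. World frame = base frame: x ahead of the robot, y to its left, z up, the work surface at z = 0. Lengths are in mm, angles in degrees, forces in N, time in s.
With the tool pointing down it reaches from about 300 to 850 mm from the base axis. Payload 4.2 kg.
Tool frame: the origin (TCP) lies midway between the tips of the shut fingers; the grasp point (between the pads) lies env.grip_depth behind it (env.grip_depth is the distance from the TCP to the grasp point, in mm); z points along the fingers, y is the direction in which the jaws open and shut (so a half turn about z gives the same grasp; the last joint's range is limited). The gripper opens to 91 mm and grips with 3 to 60 N. Pads are 32 mm wide; open, the fingers measure 118 mm over their backs; the gripper's body (76 mm by 178 mm) begins 60 mm behind the grasp point.
Start: joints at [-1.146, 18.312, 89.639, -0, 72.044, -1.146], TCP at [575.016, 0, 213.976] pointing down, gripper open.
Joint ranges: [-177.97, 177.97], [-48.28, 115.42], [12.27, 149.76], [-77.06, 257.06], [2.81, 150.46], [-146.56, 146.56]. Speed limits (degrees/s): [147.25, 147.25, 180, 180, 180, 180].

### API

Orientations are given as [roll, pitch, yaw] about the fixed x, y, z axes, in that order (R = Rz(yaw) Ry(pitch) Rx(roll)).
In Python, from workcell import env, cams, spotter gives the robot as it stands.
- The arm moves only by the tool apply_moves, never from a script. Its argument "plan" is a list of rows, each an object with "jaw": the closure, from 0 (fully open) to 1 (shut); "delta_pos": the shift along the tool's x, y, z in mm, a list of three; "spin": the turn about the tool's z in rad. In form: [{"jaw": jaw, "delta_pos": [dx, dy, dz], "spin": spin}, ...]. A call has exactly 8 rows; each row is the pose to reach, as a shift and turn from the pose measured when the call began, along the tool's axes at that moment; what a row does not reach only later rows make up. A row lasts 1/8 s, in which the tool goes at most 62.5 mm and 10.7 degrees, less where a joint would pass 70% of its speed; a pose out of reach is approached as far as the arm can. A call with a gripper value outside its range is refused whole. The fingers move at their own pace and stop on an object; "squeeze" is the grip in N (left out, the last holds). Time passes only in rows, so rows that repeat a pose let the fingers close, or fill a call up. It gives the time, the measured TCP pose, the force and the opening at its end, in the units of the state.
- env.state(): the state, without advancing time (a new reading comes with each control period).
- cams.grab_frame(name): name is "scene" or "side" or "wrist"; returns the picture (480x640x3 uint8, red, green, blue); there is no depth.
- cams.calibration(name): a dict with "camera_matrix" (3x3 intrinsics, pixels), "rvec" (rotation vector, rad) and "tvec" (3), from world to camera coordinates, as OpenCV has them. Camera axes: x right, y down, z forward; pixel columns grow to the right and rows downward; lengths in mm; the calibration is good to about 2 mm. The wrist camera is an equidistant fisheye: a pixel r from the principal point sees the ray r / f radians off the axis. A picture is of the moment at which its call begins: read the wrist's pose just before it. calibration takes no time and is no camera call; for the wrist camera it gives the pose at the moment of the call.
- env.job_done(): hands the job in, once; it reports no verdict.
Trained networks look in the newest picture that a camera, given by its name, has taken for a name from the list of things; names that differ only in an ending like _2 or _b are one class to them, and where a whole thing is asked for, a point or a joint stands for the part that bears it (a point fixed in the world has none). Each returns a list of dicts, best first, with "confidence" (0 to 1); they miss things now and then, are a little off and sometimes report something else, mostly with a low value. They report only what shows in the picture. A call takes as long as a camera call.
- spotter.masks_of(camera, target): "region" (480x640 bool, what is visible of it) and "extent" ([left, top, right, bottom] in pixels, round what is visible of it).
The state is a dict: "time_s": time; "qpos": joint angles; "qvel": joint speeds; "effort": joint torques, N m; "ee_pos": TCP position; "ee_rot": TCP orientation; "force": force on the tool from outside, world axes, zero at the start; "torque": the same for the moment, N m; "gripper_width": finger opening in mm.
Only numpy, scipy, OpenCV 4.12 (cv2) and the standard library are available. Lean on these libraries where they do the work, as an engineer would, in place of code of your own. Each camera call takes 0.05 s, during which the arm holds its last target.

### The job

Put the circuit-board holder back together: stand the loose sliding jaw fully down between its guide ways, grooved side towards the far, taller upright; then thread the guide rod through the near upright, the jaw and the far upright until the shoulder of its grip is fully home, and let go. Feed the rod gently, by feel, never forcing it, and leave the other things on the bench alone.

Things in the scene. Friction and masses are not known exactly. Their poses are not given: they have to be found in the camera images.
- holder_axis (a point): Board holder, on its fixed base (dark plate 124 x 146 x 13 mm): point on the swivel axis at the height of the bores, 68 mm over the bench. Base axes: y from the near (shorter) to the far (taller) upright, z up. A grey head is locked on the base, turned about this vertical axis by up to 0.13 rad either way from the base's axes; that turn is not measured. It does not give under 25 N
- holder: The same holder at the foot of its base. Its head: a deck 74 x 150 mm, top 26 mm over the bench, and two uprights 56 mm wide, 14 mm thick, with inner faces 48 mm and outer faces 62 mm from the swivel axis; tops 86 mm (near) and 100 mm (far) over the bench. Straight bores of 11.6 mm through both, in line, 42 mm over the deck, the bore line crossing the swivel axis. The far one has two lips, 6 mm deep, inside
- jaw_bore (a point): Centre of the loose sliding jaw and of its bore, 41 mm above its underside. Aluminium block 36 (x) x 26 (y) mm on a shoe of 36 x 40 x 8 mm, 72 mm high in all, plus a dark lock screw 14 mm wide and 10 mm high on top. Bore 11.6 mm wide along its y. Two grooved lips, 6 mm deep, stand out near the top of its +y side. The plain +-x sides, 36 mm apart, are good to grip; about 0.28 kg
- jaw_foot (a point): Middle of the underside of the jaw's shoe; jaw axes. It starts standing on the bench. It belongs on the deck, half-way between the uprights, between two steel guide ways 41 mm apart (5 mm high, then sloping lead-ins to 10 mm, 50 mm apart). There it has 2.5 mm play to either side and its bore is 1 mm lower than the holder's: the rod's nose lifts and turns it into line and may push it along the ways
- rod_grip (a point): Centre of the square grip of the loose guide rod: dark steel, 24 x 24 mm across, 50 mm long (along y). It lies flat on the bench at the start, so this point is 12 mm over the bench and the rod is level. About 0.23 kg in all, most of it in the grip. The rod leaves the grip's end face towards +y, on the centre line; z up
- rod_shoulder (a point): Shoulder of the guide rod: centre of the grip's end face, 25 mm from rod_grip towards +y; the face that must come to bear on the near upright. Same axes as rod_grip
- rod_tip (a point): Tip of the guide rod, 136 mm from the shoulder towards +y. The rod is a bright steel bar 10 mm in diameter; its last 6 mm taper to a blunt nose 7 mm wide, so the nose enters a bore only when it is within about 2 mm of its centre
- board_mid (a point): A green circuit board 85 x 110 mm, loose: a bystander
- tray_mid (a point): A clear divided component tray 75 x 170 x 35 mm, loose: a bystander
- driver_mid (a point): A screwdriver 190 mm long, lying, loose: a bystander
- flux_mid (a point): A small amber bottle, 32 mm wide and 75 mm high, loose: a bystander
- tipcup_mid (a point): A steel cup 60 mm wide and 50 mm high, loose: a bystander
- tweezers_mid (a point): Steel tweezers 120 mm long, lying, loose: a bystander
- brick_mid (a point): A black power adapter 55 x 85 x 32 mm, loose: a bystander
- pillar_mid (a point): A brass stand-off pillar 15 mm wide and 53 mm high, standing, loose: a bystander

How it is judged:
By the outcome, as a careful person would: the job done as asked, in the order asked, and still so for the second after the job is handed in, with the robot touching nothing.
It also fails if it takes over 72 s, if anything falls off the work surface, if the arm or the gripper's body presses on something with over 40 N, if the wrist force passes 120 N, or if a joint passes its speed limit or range.

## Working session

There is one attempt and no reset: what is moved stays moved. The work goes in short steps, Python scripts to look and compute and a tool call to move; the robot and the scene stay as the last step left them, time stands still between calls to the robot, and variables do not carry over. Pictures are saved under pics/ and viewed, and the job is handed in when it is done.

Besides the shell and the picture viewer there is one more tool, called after ">>>" by a JSON object that holds its "fn" and its "kwargs". apply_moves: Moves the arm, as the interface text tells. Its arguments: {"type":"object","properties":{"plan":{"type":"array"},"squeeze":{"type":"number"}},"required":["plan"]}

```bash
ls; mkdir -p pics
python3 - <<'E'
from workcell import env,cams,spotter
import cv2,numpy as np
print(env.state(), env.grip_depth)
for c in ["scene","side","wrist"]:
    im=cams.grab_frame(c); cv2.imwrite(f"pics/{c}0.png",im[:,:,::-1])
    k=cams.calibration(c); print(c,k)
E
```

```text
pics
{'time_s': 0.0, 'qpos': array([-1.14589664e+00,  1.83500291e+01,  8.97054835e+01, -1.21925617e-04,
        7.20415667e+01, -1.14526302e+00]), 'qvel': array([-0.02280044,  0.0446667 ,  0.1103377 , -0.03516752, -0.11109616,
        0.00363604]), 'effort': array([-5.01459035e-04, -4.12465632e+01, -2.31973493e+01,  7.28826877e-02,
        4.58198413e-02, -1.41870069e-04]), 'ee_pos': array([5.74512726e+02, 1.00239565e-02, 2.13142669e+02]), 'ee_rot': array([-1.79902938e+02, -1.82445314e-03,  8.99994025e+01]), 'force': array([-0.47282336, -0.55461638, -0.99350512]), 'torque': array([-0.01528177,  0.01313396, -0.02181447]), 'gripper_width': 91.22322422113795} 18.8
scene {'camera_matrix': array([[598.37911563,   0.        , 314.3172214 ],
       [  0.        , 598.37911563, 235.71983099],
       [  0.        ,   0.        ,   1.        ]]), 'rvec': array([ 1.78405202,  1.50154476, -0.76919267]), 'tvec': array([ -90.53236991, -244.7598955 , 1779.75523079])}
side {'camera_matrix': array([[575.39985616,   0.        , 322.71128834],
       [  0.        , 575.39985616, 243.45335855],
       [  0.        ,   0.        ,   1.        ]]), 'rvec': array([ 0.55951445, -2.61629411,  1.23971797]), 'tvec': array([505.6445987 , 183.2509196 , 982.72417745])}
wrist {'camera_matrix': array([[371.64829954,   0.        , 319.018038  ],
       [  0.        , 371.64829954, 238.82796248],
       [  0.        ,   0.        ,   1.        ]]), 'rvec': array([-2.86949933e+00,  4.67482025e-04,  5.38586506e-04]), 'tvec': array([-574.96662449,  -30.1400336 ,  389.96300433])}
```

View pics/scene0.png

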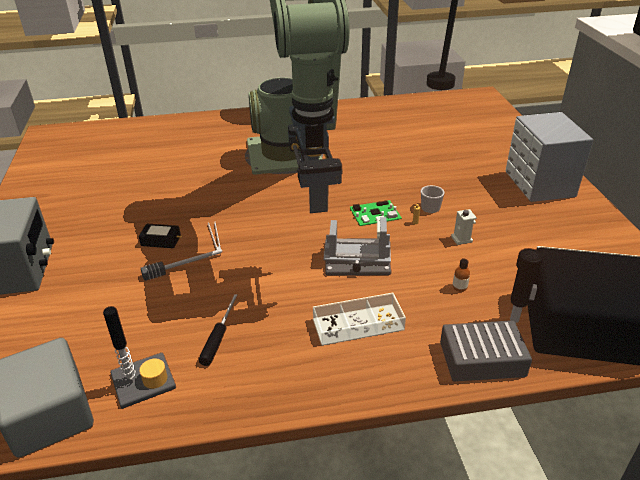

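View pics/side0.png

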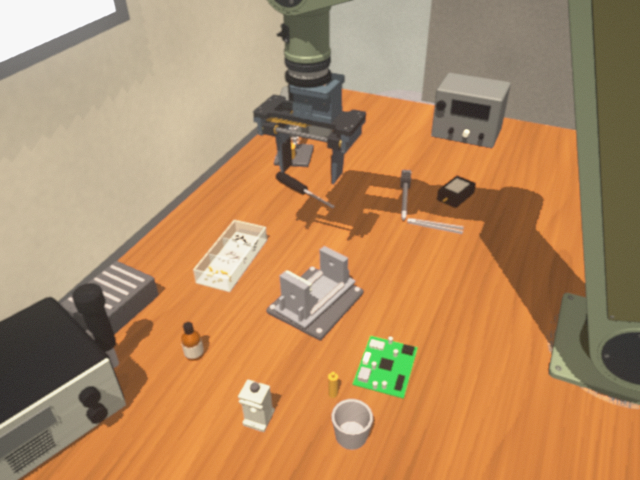

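View pics/wrist0.png

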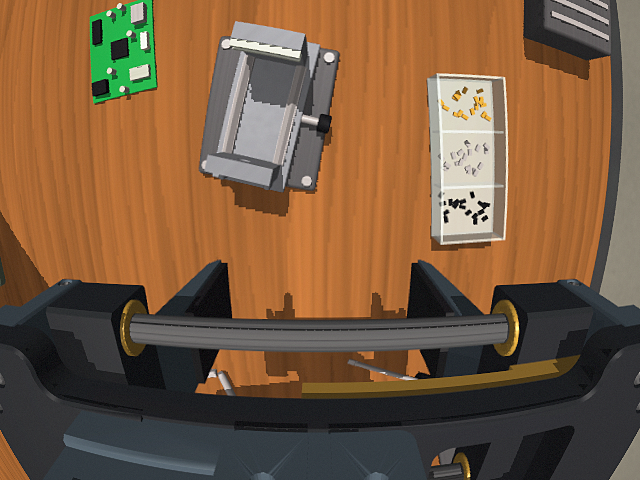

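```bash
cat > h.py <<'E'
from workcell import env,cams,spotter
import cv2,numpy as np
from scipy.spatial.transform import Rotation as Ro
from scipy.optimize import least_squares
def rays(name,px,k=None):
    k=k or cams.calibration(name); K=k["camera_matrix"];R=cv2.Rodrigues(k["rvec"])[0];t=k["tvec"]
    px=np.atleast_2d(np.asarray(px,float)); u=(px-K[:2,2])/[K[0,0],K[1,1]]
    if name=="wrist":
        r=np.linalg.norm(u,axis=1,keepdims=True)+1e-12
        d=np.hstack([u/r*np.sin(r),np.cos(r)])
    else: d=np.hstack([u,np.ones((len(u),1))])
    return -R.T@t, d@R
def onz(name,px,z,k=None):
    c,d=rays(name,px,k); z=np.broadcast_to(z,(len(d),))
    return c+d*((z-c[2])/d[:,2])[:,None]
def proj(name,X,k=None):
    k=k or cams.calibration(name); K=k["camera_matrix"];R=cv2.Rodrigues(k["rvec"])[0];t=k["tvec"]
    X=np.atleast_2d(X)@R.T+t
    if name=="wrist":
        r=np.linalg.norm(X[:,:2],axis=1,keepdims=True)+1e-12
        u=X[:,:2]/r*np.arctan2(r,X[:,2:3])
    else: u=X[:,:2]/X[:,2:3]
    return u*[K[0,0],K[1,1]]+K[:2,2]
def save(im,n): cv2.imwrite(n,im[:,:,::-1])
def crop(im,x0,y0,x1,y1,n,s=None):
    c=im[y0:y1,x0:x1]; s=s or min(800/(x1-x0),600/(y1-y0)); save(cv2.resize(c,None,fx=s,fy=s,interpolation=cv2.INTER_CUBIC),n)
np.set_printoptions(precision=2,suppress=True)
E
python3 - <<'E'
from h import *
for c in ["scene","side","wrist"]:
    im=cams.grab_frame(c); np.save(f"pics/{c}.npy",im)
    for t in ["holder","jaw_foot","rod_grip"]:
        for m in spotter.masks_of(c,t)[:2]:
            r=m["region"]; ys,xs=np.nonzero(r); ce=[xs.mean(),ys.mean()]
            print(c,t,round(m["confidence"],2),m["extent"],np.array(ce),onz(c,ce,{"holder":30,"jaw_foot":40,"rod_grip":12}[t])[0])
im=np.load("pics/side.npy"); crop(im,360,150,500,255,"pics/s1.png"); crop(im,220,360,300,440,"pics/s2.png")
im=np.load("pics/scene.npy"); crop(im,130,210,240,290,"pics/c1.png")
crop(np.load("pics/wrist.npy"),190,0,350,230,"pics/w1.png")
print(env.state()["time_s"])
E
```

```text
scene jaw_foot 0.76 [452.8, 207.5, 474.3, 246.6] [463.7  226.52] [501.15 364.9   40.  ]
scene rod_grip 0.64 [138.6, 248.5, 218.0, 278.1] [170.12 265.33] [ 485.23 -317.89   12.  ]
side holder 0.21 [272.4, 173.0, 330.7, 206.6] [295.41 185.  ] [ 715.37 -198.71   30.  ]
side jaw_foot 0.94 [239.6, 378.6, 273.7, 431.9] [255.71 404.89] [496.27 370.87  40.  ]
side jaw_foot 0.53 [330.3, 400.9, 372.6, 448.1] [351.13 423.16] [354.26 341.82  40.  ]
side rod_grip 0.9 [398.4, 171.4, 411.6, 221.0] [404.89 188.73] [ 484.72 -311.14   12.  ]
wrist holder 0.82 [200.8, 20.8, 337.3, 189.7] [267.38 108.31] [527.02 104.43  30.  ]
0.75
```

View pics/s1.png

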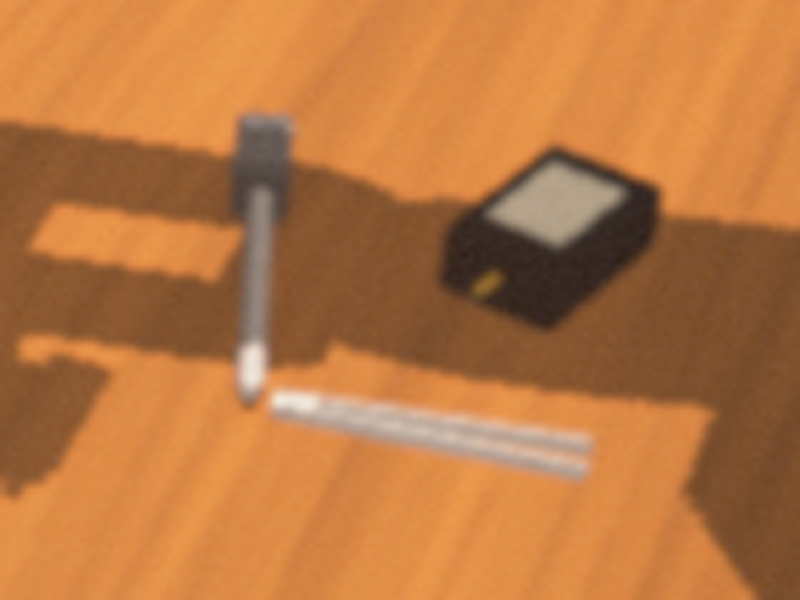

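View pics/s2.png

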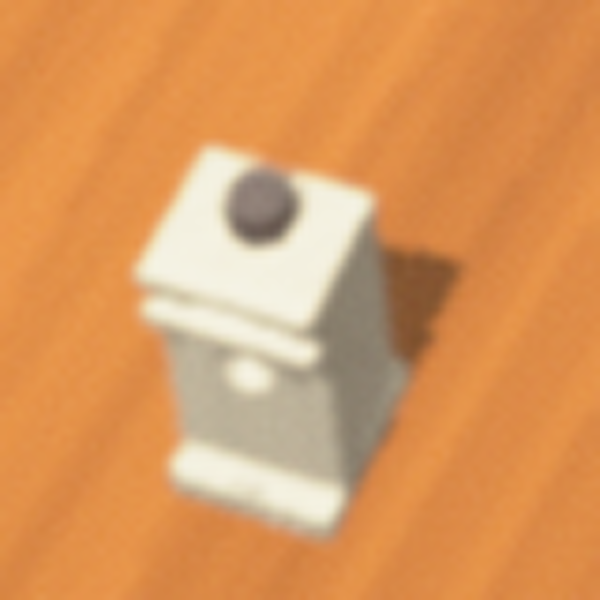

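View pics/c1.png

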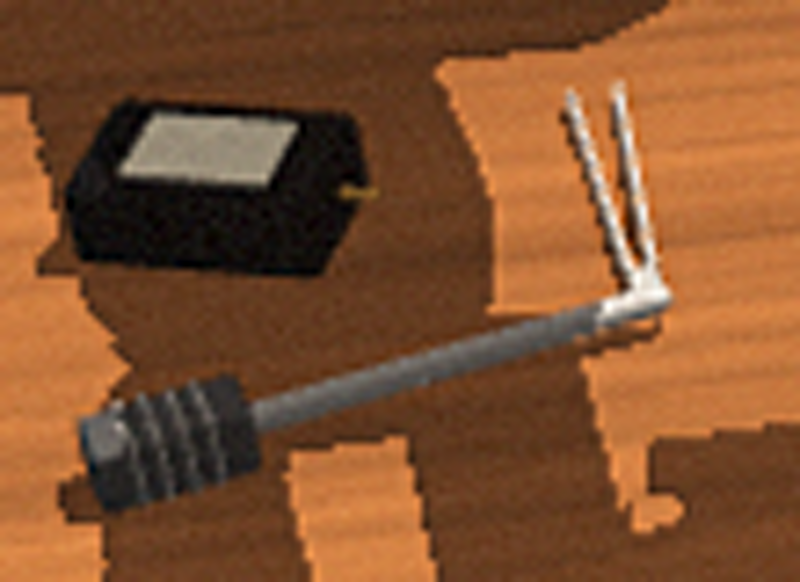

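View pics/w1.png

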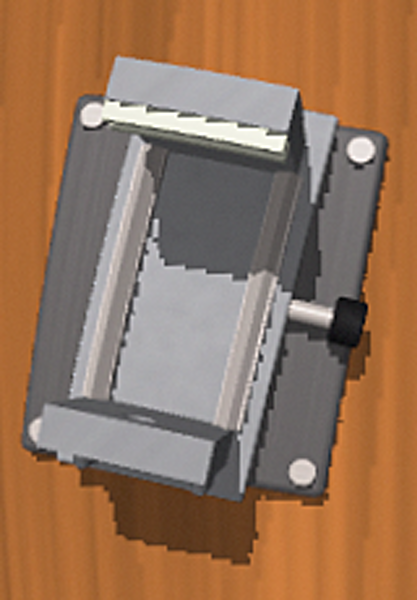

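Run:
```python
from h import *
s=env.state();k=cams.calibration("wrist");R=cv2.Rodrigues(k["rvec"])[0]
T=Ro.from_euler("xyz",s["ee_rot"],degrees=True).as_matrix()
c=-R.T@k["tvec"];print(c, T.T@(c-s["ee_pos"]), T.T@R.T, s["ee_pos"])
# holder rough from wrist: front/back upright corners
s_=160/417
w=lambda p:(190+p[0]*s_, p[1]*230/600)
for n,z,pts in [("far top",100,[(112,58),(300,90),(288,152),(104,122)]),("near top",86,[(55,402),(226,432),(210,488),(38,450)]),("base",13,[(92,97),(382,135),(322,495),(25,445)])]:
    P=onz("wrist",[w(p) for p in pts],z);print(n,P[:,:2].tolist(),P.mean(0))
```

```text
[575.26  75.56 384.2 ] [  75.57    0.26 -170.21] [[-0.   -0.96 -0.27]
 [ 1.   -0.    0.  ]
 [-0.   -0.27  0.96]] [575.02  -0.01 214.  ]
far top [[509.17721234474016, 169.92372205161905], [565.0922336880242, 156.63890616286906], [561.6664867469892, 137.35479758972627], [507.175060679959, 149.4186341661259]] [535.78 153.33 100.  ]
near top [[487.29272052103374, 64.38111643480302], [541.6294913647504, 53.39489948759767], [536.2810645414718, 35.96862686748104], [480.9715925547892, 49.34401525839549]] [511.54  50.77  86.  ]
base [[481.31241985410935, 182.92159172205538], [592.9829206317006, 163.10105412859696], [570.1567646824593, 23.229092332798736], [452.50781863960395, 45.127122429865445]] [524.24 103.59  13.  ]
```

>>> {"fn": "apply_moves", "kwargs": {"plan": [{"jaw":0,"delta_pos":[20,-20,0],"spin":0},{"jaw":0,"delta_pos":[45,-50,0],"spin":0},{"jaw":0,"delta_pos":[45,-50,0],"spin":0},{"jaw":0,"delta_pos":[45,-50,0],"spin":0},{"jaw":0,"delta_pos":[45,-50,0],"spin":0},{"jaw":0,"delta_pos":[45,-50,0],"spin":0},{"jaw":0,"delta_pos":[45,-50,0],"spin":0},{"jaw":0,"delta_pos":[45,-50,0],"spin":0}]}}

```text
time_s: 1.75
ee_pos: [525.1, 44.9, 213.9]
ee_rot: [-180.0, 0.0, 90.0]
force: [-0.4, -0.1, 0.5]
gripper_width: 91.1
```

Run:
```python
from h import *
import pickle
k=cams.calibration("wrist");im=cams.grab_frame("wrist");pickle.dump((k,im,env.state()),open("pics/w2.pkl","wb"))
print(env.state()["ee_pos"]);save(im,"pics/w2.png")
```

```text
[525.08  44.89 213.92]
```

>>> {"fn": "apply_moves", "kwargs": {"plan": [{"jaw":0,"delta_pos":[50,0,0],"spin":0},{"jaw":0,"delta_pos":[110,-10,0],"spin":0},{"jaw":0,"delta_pos":[170,-20,0],"spin":0},{"jaw":0,"delta_pos":[230,-25,0],"spin":0},{"jaw":0,"delta_pos":[260,-25,0],"spin":0},{"jaw":0,"delta_pos":[260,-25,0],"spin":0},{"jaw":0,"delta_pos":[260,-25,0],"spin":0},{"jaw":0,"delta_pos":[260,-25,0],"spin":0}]}}

```text
time_s: 2.8
ee_pos: [500.3, 303.6, 214.0]
ee_rot: [-180.0, 0.0, 89.9]
force: [0.5, -0.2, -0.1]
gripper_width: 91.1
```

Run:
```python
from h import *
import pickle
k=cams.calibration("wrist");im=cams.grab_frame("wrist");pickle.dump((k,im,env.state()),open("pics/w3.pkl","wb"))
print(env.state()["ee_pos"],env.state()["ee_rot"]);save(im,"pics/w3.png")
```

```text
[500.32 303.67 214.08] [180.     0.01  89.9 ]
```

View pics/w2.png

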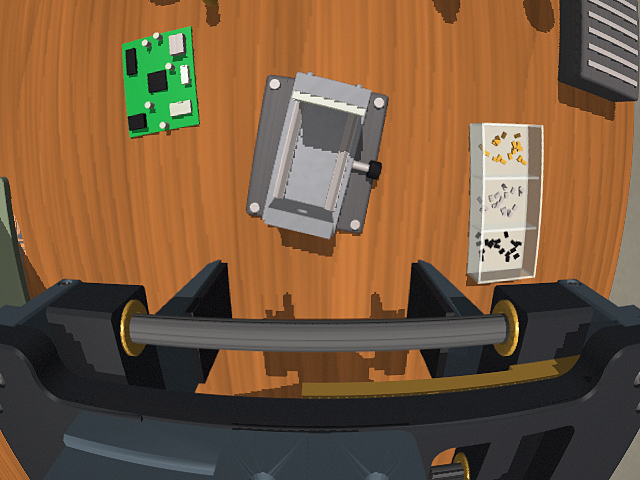

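View pics/w3.png

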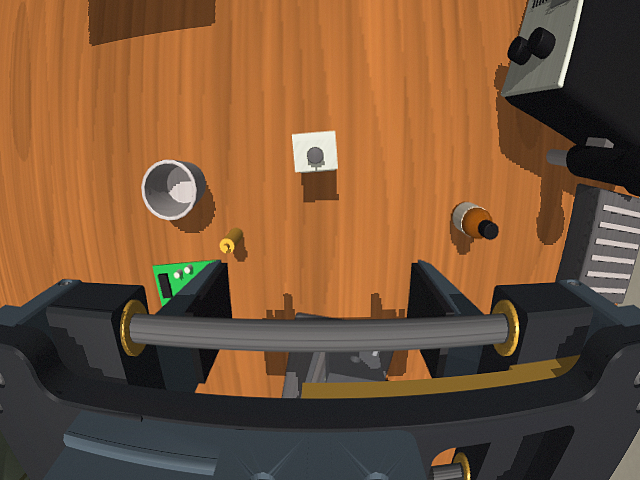

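Run:
```python
from h import *
import pickle
k,im,s=pickle.load(open("pics/w3.pkl","rb"));crop(im,280,120,360,210,"pics/w3c.png",6)
k,im,s=pickle.load(open("pics/w2.pkl","rb"));crop(im,235,60,395,250,"pics/w2c.png",4)
```

```text
(no output)
```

View pics/w3c.png

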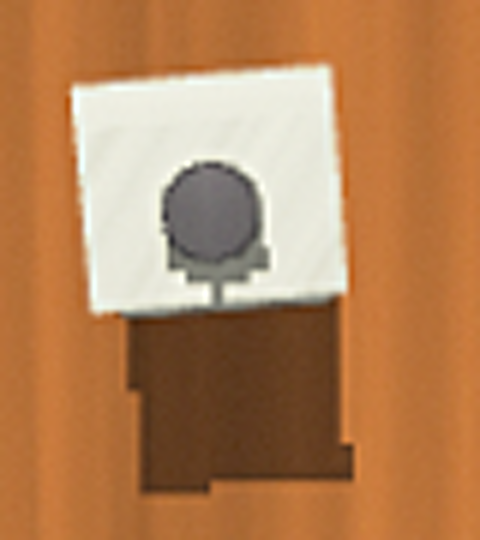

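View pics/w2c.png

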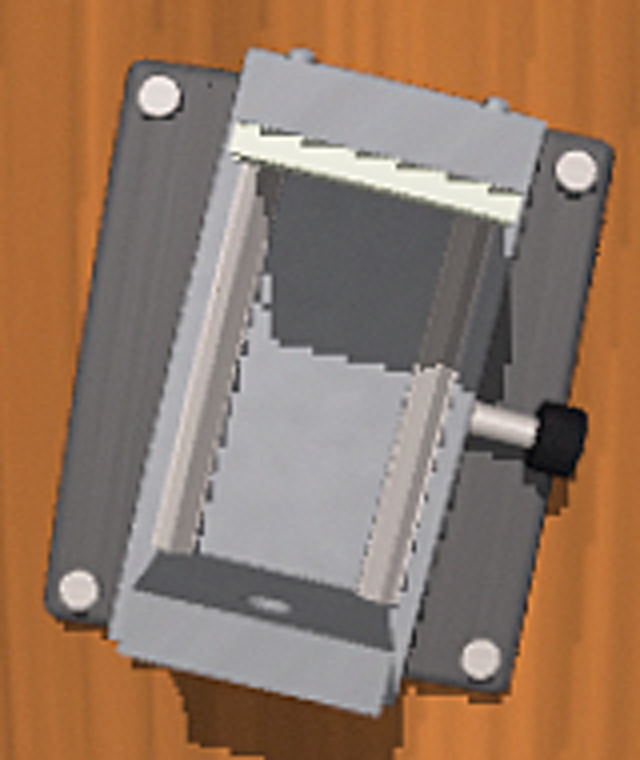

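```bash
cat > fit1.py <<'E'
from h import *
import pickle
k,im,s=pickle.load(open("pics/w3.pkl","rb"))
px=(np.array([(72,87),(330,65),(348,293),(92,314)])+.5)/6-.5+[280,120]
def fit(px,M,k,z0,free_s=False):
    def X(p):
        c,s_=np.cos(p[2]),np.sin(p[2]);return np.c_[M[:,:2]@np.array([[c,s_],[-s_,c]])+p[:2],M[:,2]]
    f=lambda p:(proj("wrist",X(p),k)-px).ravel()
    r=least_squares(f,z0);return r.x,r.fun.reshape(-1,2),X
M=np.array([(-18,19,72),(18,19,72),(18,-13,72),(-18,-13,72)],float)
p,res,X=fit(px,M,k,[500,368,0]);print("jaw",p[:2],np.degrees(p[2]),res.ravel())
print(onz("wrist",px,72,k))
sc=(np.array([212,212])+.5)/6-.5+[280,120];print("screw",onz("wrist",sc,82,k))
k,im,s=pickle.load(open("pics/w2.pkl","rb"))
M=np.array([(-28,62,100),(28,62,100),(-28,-62,86),(28,-62,86),(-28,-48,86),(28,-48,86)],float)
px=(np.array([(248,48),(545,120),(118,655),(377,717),(135,588),(393,650)])+.5)/4-.5+[235,60]
p,res,X=fit(px,M,k,[525,104,-.2]);print("head",p[:2],np.degrees(p[2]),res.ravel())
c,s_=np.cos(p[2]),np.sin(p[2]);print("dir",-s_,c)
# overlay
v=im.copy()
big=cv2.resize(v[60:250,235:395],None,fx=4,fy=4,interpolation=cv2.INTER_CUBIC)
def line(pts,col):
    pts=np.array(pts,float);W=np.c_[pts[:,:2]@np.array([[c,s_],[-s_,c]])+p[:2],pts[:,2]]
    q=((proj("wrist",W,k)-[235,60]+.5)*4-.5);cv2.polylines(big,[np.round(q).astype(np.int32)],True,col,1)
def rect(a,b,y0,y1,z,col): line([(a,y0,z),(b,y0,z),(b,y1,z),(a,y1,z)],col)
rect(-28,28,48,62,100,(255,0,0));rect(-28,28,-62,-48,86,(255,0,0));rect(-37,37,-75,75,26,(0,0,255));rect(-20.5,20.5,-48,48,26,(255,255,0));rect(-25,25,-48,48,36,(0,255,255))
cv2.circle(big,(0,0),1,(0,0,0));save(big,"pics/ov.png")
E
python3 fit1.py
```

```text
jaw [497.58 364.84] 4.5719761311190625 [-0.13  0.02  0.11  0.06  0.05 -0.05 -0.03 -0.03]
[[478.23 382.36  72.  ]
 [513.92 385.26  72.  ]
 [516.52 353.27  72.  ]
 [480.69 350.41  72.  ]]
screw [[497.65 365.12  82.  ]]
head [522.   104.47] -13.853782722335408 [ 1.01  0.29 -1.11  0.11 -0.21 -0.47  0.57 -0.45 -1.    0.14  0.74  0.39]
dir 0.23944494210522593 0.9709099441761965
```

View pics/ov.png

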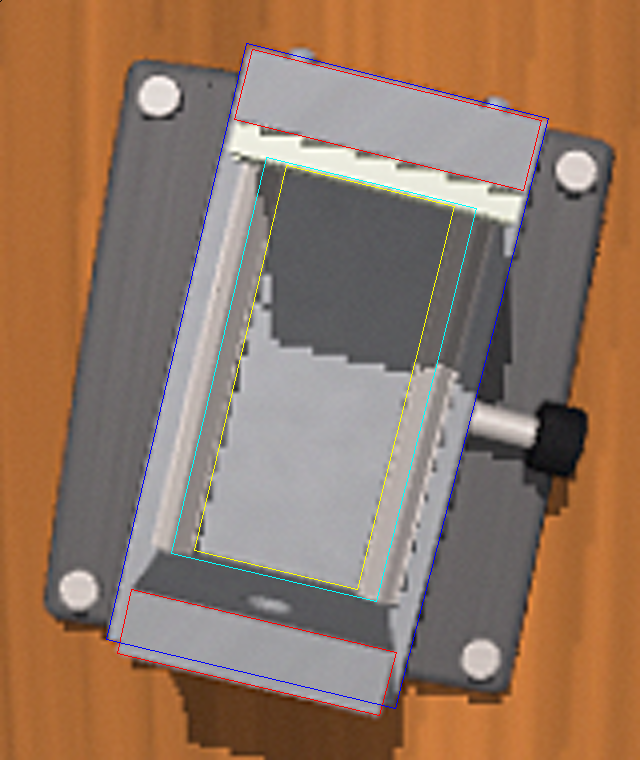

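>>> {"fn": "apply_moves", "kwargs": {"plan": [{"jaw":0,"delta_pos":[40,-2.8,0],"spin":-0.08},{"jaw":0,"delta_pos":[61.2,-2.8,10],"spin":-0.0815},{"jaw":0,"delta_pos":[61.2,-2.8,50],"spin":-0.0815},{"jaw":0,"delta_pos":[61.2,-2.8,95],"spin":-0.0815},{"jaw":0,"delta_pos":[61.2,-2.8,130],"spin":-0.0815},{"jaw":0,"delta_pos":[61.2,-2.8,160],"spin":-0.0815},{"jaw":0,"delta_pos":[61.2,-2.8,178],"spin":-0.0815},{"jaw":0,"delta_pos":[61.2,-2.8,182],"spin":-0.0815}], "squeeze": 30}}

```text
time_s: 3.85
ee_pos: [496.8, 363.7, 30.2]
ee_rot: [-179.8, 0.1, 94.5]
force: [0.7, -0.7, 0.1]
gripper_width: 90.8
```

Run:
```python
from h import *
s=env.state();print(s["ee_pos"],s["ee_rot"],s["force"],s["time_s"])
im=cams.grab_frame("wrist");save(im,"pics/w4.png")
im=cams.grab_frame("side");crop(im,160,240,400,470,"pics/s4.png")
```

```text
[496.78 363.71  30.16] [-179.82    0.14   94.5 ] [ 0.7  -0.73  0.05] 3.85
```

View pics/w4.png

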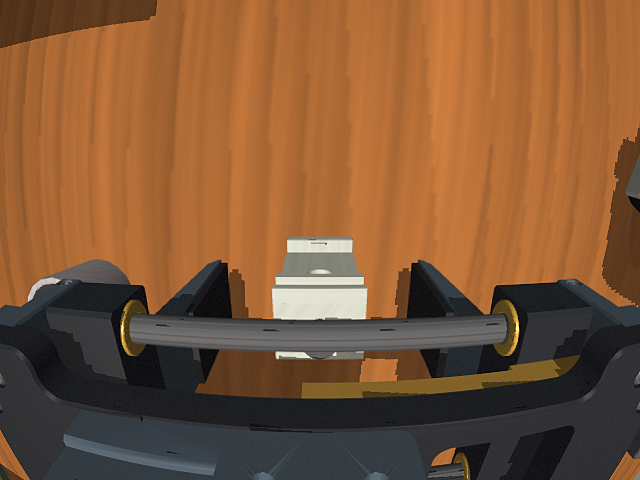

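View pics/s4.png

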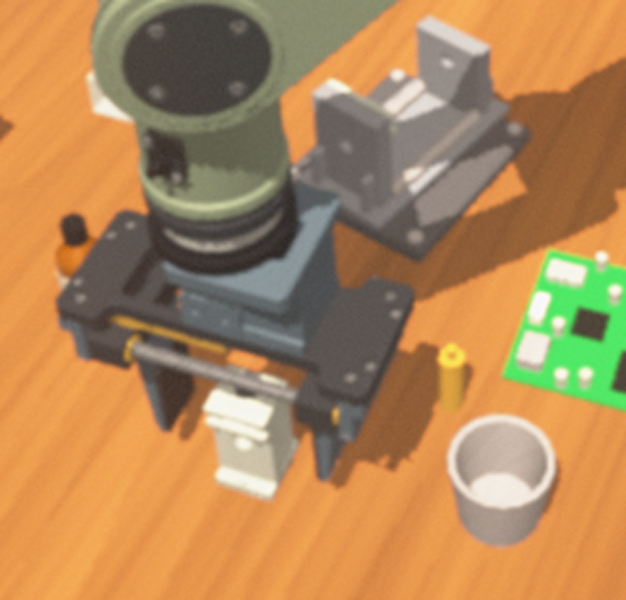

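>>> {"fn": "apply_moves", "kwargs": {"plan": [{"jaw":0.3,"delta_pos":[1,0.5,-1],"spin":0},{"jaw":0.5,"delta_pos":[1,0.5,-1],"spin":0},{"jaw":0.7,"delta_pos":[1,0.5,-1],"spin":0},{"jaw":0.8,"delta_pos":[1,0.5,-1],"spin":0},{"jaw":1,"delta_pos":[1,0.5,-1],"spin":0},{"jaw":1,"delta_pos":[1,0.5,-1],"spin":0},{"jaw":1,"delta_pos":[1,0.5,-1],"spin":0},{"jaw":1,"delta_pos":[1,0.5,-1],"spin":0}], "squeeze": 30}}

```text
time_s: 4.95
ee_pos: [497.6, 365.4, 32.7]
ee_rot: [-179.9, 0.1, 94.5]
force: [-2.3, -0.2, 0.5]
gripper_width: 36.2
```

>>> {"fn": "apply_moves", "kwargs": {"plan": [{"jaw":1,"delta_pos":[0,0,-25],"spin":0},{"jaw":1,"delta_pos":[0,0,-65],"spin":0},{"jaw":1,"delta_pos":[0,0,-105],"spin":0},{"jaw":1,"delta_pos":[-30,-2,-130],"spin":0},{"jaw":1,"delta_pos":[-80,-5,-130],"spin":0},{"jaw":1,"delta_pos":[-130,-7,-130],"spin":0},{"jaw":1,"delta_pos":[-180,-9,-130],"spin":0},{"jaw":1,"delta_pos":[-200,-10,-130],"spin":0}]}}

```text
time_s: 5.95
ee_pos: [503.3, 162.9, 162.4]
ee_rot: [-179.9, 0.1, 94.4]
force: [-0.2, 0.9, -2.9]
gripper_width: 35.9
```

```bash
cat > go.py <<'E'
from h import *
import sys
# go.py x y z yaw : prints tool-frame delta to world target
s=env.state();T=Ro.from_euler("xyz",s["ee_rot"],degrees=True).as_matrix()
t=np.array([float(a) for a in sys.argv[1:4]])
print("at",s["ee_pos"],s["ee_rot"],"F",s["force"],"w",s["gripper_width"],"t",s["time_s"])
d=float(sys.argv[4])-s["ee_rot"][2]
print("delta",T.T@(t-s["ee_pos"]),"spin",-np.radians(d),"deg",-d)
E
python3 go.py 506.4 41.4 163 76.15
```

```text
at [503.25 162.88 162.37] [-179.86    0.11   94.39] F [-0.21  0.87 -2.93] w 35.90620686910422 t 5.95
delta [-121.37   -6.17   -0.38] spin 0.31839781669728295 deg 18.242851102934324
```

>>> {"fn": "apply_moves", "kwargs": {"plan": [{"jaw":1,"delta_pos":[-40,-2,0],"spin":0.1},{"jaw":1,"delta_pos":[-80,-4,0],"spin":0.2},{"jaw":1,"delta_pos":[-110,-6,0],"spin":0.3},{"jaw":1,"delta_pos":[-121,-6.2,0],"spin":0.3184},{"jaw":1,"delta_pos":[-121.4,-6.2,0],"spin":0.3184},{"jaw":1,"delta_pos":[-121.4,-6.2,0],"spin":0.3184},{"jaw":1,"delta_pos":[-121.4,-6.2,0],"spin":0.3184},{"jaw":1,"delta_pos":[-121.4,-6.2,0],"spin":0.3184}]}}

```text
time_s: 6.95
ee_pos: [506.4, 42.0, 162.6]
ee_rot: [-179.9, 0.1, 76.2]
force: [0.7, -0.3, -3.8]
gripper_width: 35.8
```

Run:
```python
from h import *
import pickle
k=cams.calibration("wrist");im=cams.grab_frame("wrist");pickle.dump((k,im,env.state()),open("pics/w5.pkl","wb"))
s=env.state();print(s["ee_pos"],s["ee_rot"],s["force"]);save(im,"pics/w5.png");crop(im,230,40,410,340,"pics/w5c.png",3)
crop(im,240,60,400,210,"pics/w5d.png",4)
```

```text
[506.34  41.89 162.6 ] [-179.9     0.14   76.2 ] [-0.21 -0.6  -3.63]
```

View pics/w5.png

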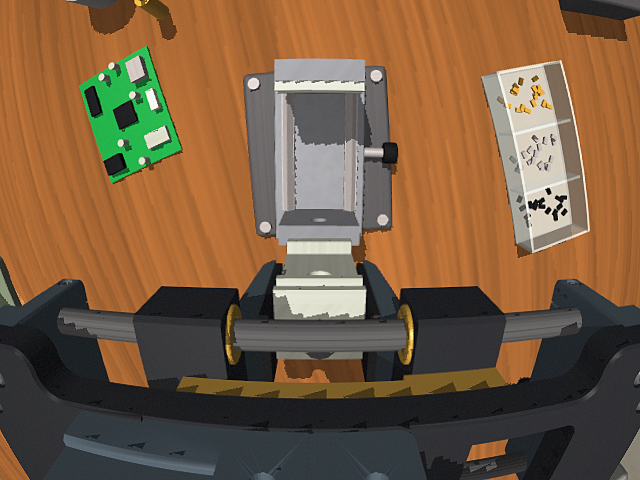

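View pics/w5d.png

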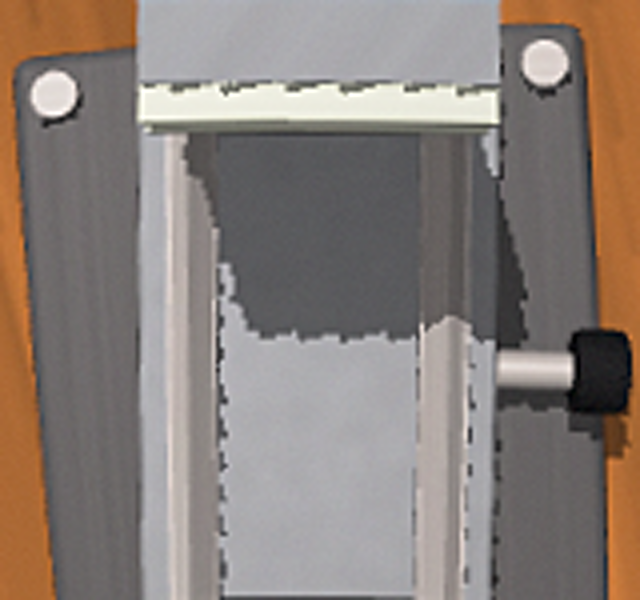

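View pics/w5c.png

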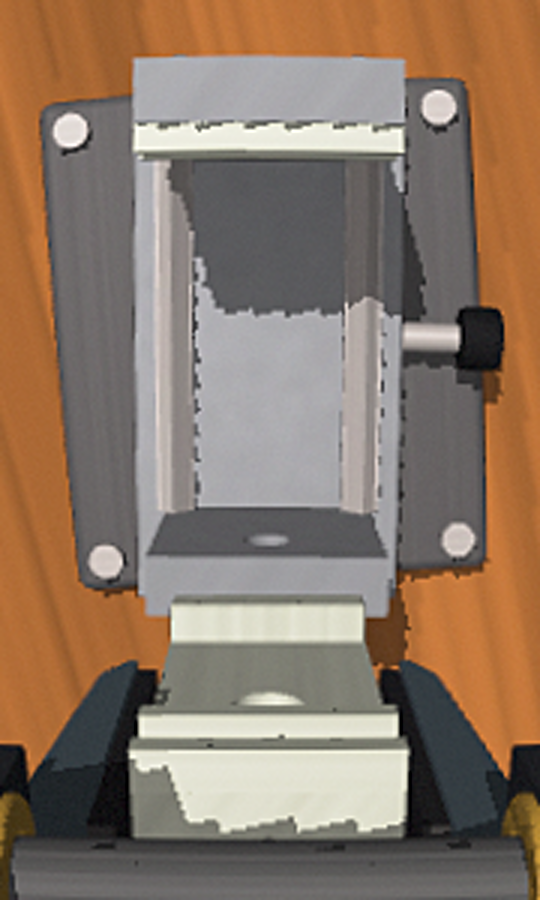

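```bash
cat > fit2.py <<'E'
from h import *
import pickle
from fit1 import fit
k,im,s=pickle.load(open("pics/w5.pkl","rb"))
g=lambda a:(np.array(a)+.5)/4-.5+[240,60]
T=Ro.from_euler("xyz",s["ee_rot"],degrees=True).as_matrix()
for n,z,a,b in [("wayin top",26,(218,230),(420,230)),("wayin mid",26,(218,400),(416,400)),("wayin bot",26,(219,590),(414,590)),("far outer-in edge",100,(138,84),(500,84)),("far top",100,(138,10),(500,10)),("deck top",26,(139,200),(500,200)),("deck",26,(141,500),(495,500))]:
    P=onz("wrist",g([a,b]),z,k);Q=(P-s["ee_pos"])@T;m=Q.mean(0);print(n,"w",Q[1,1]-Q[0,1],"mid tool x,y",m[:2])
E
python3 fit2.py | tail -7
```

```text
wayin top w 41.04009285889904 mid tool x,y [92.97  0.89]
wayin mid w 40.662812763598296 mid tool x,y [57.82  0.48]
wayin bot w 40.95587772139476 mid tool x,y [17.9   0.37]
far outer-in edge w 55.8498538200804 mid tool x,y [112.29   0.74]
far top w 55.92377620941926 mid tool x,y [124.3    0.74]
deck top w 73.50918551623195 mid tool x,y [99.55  1.  ]
deck w 73.69627499103079 mid tool x,y [37.12  0.69]
```

```bash
python3 - <<'E' | tail -12
from h import *
import pickle
k,im,s=pickle.load(open("pics/w5.pkl","rb"))
g=lambda a:(np.array(a)+.5)/3-.5+[230,40]
T=Ro.from_euler("xyz",s["ee_rot"],degrees=True).as_matrix()
for n,z,a,b in [("far outer",100,(134,58),(405,58)),("near inner",86,(147,557),(387,557)),("near outer",86,(146,615),(388,615)),("near inner low",26,(165,508),(375,510)),("jaw top",202,(130,745),(409,745)),("jaw foot top",138,(171,601),(364,601)),("bore near",68,(267,540),(269,540)),("jawbore",171,(268,698),(271,698))]:
    P=onz("wrist",g([a,b]),z,k);Q=(P-s["ee_pos"])@T;m=Q.mean(0);print(n,"w",Q[1,1]-Q[0,1],"mid tool x,y",m[:2])
E
```

```text
far outer w 55.84174983320226 mid tool x,y [126.35   0.82]
near inner w 54.8221962310399 mid tool x,y [16.57  0.28]
near outer w 56.078895190769195 mid tool x,y [2.75 0.28]
near inner low w 58.974569210697894 mid tool x,y [16.04  1.15]
jaw top w 35.67621289508584 mid tool x,y [19.72  0.58]
jaw foot top w 35.11486643340909 mid tool x,y [20.8   0.36]
bore near w 0.4864682732281826 mid tool x,y [16.47  0.53]
jawbore w 0.46478662906421797 mid tool x,y [14.49  0.65]
```

>>> {"fn": "apply_moves", "kwargs": {"plan": [{"jaw":1,"delta_pos":[30,0.1,0],"spin":0.006},{"jaw":1,"delta_pos":[63.8,0.2,0],"spin":0.006},{"jaw":1,"delta_pos":[63.8,0.2,0],"spin":0.006},{"jaw":1,"delta_pos":[63.8,0.2,25],"spin":0.006},{"jaw":1,"delta_pos":[63.8,0.2,50],"spin":0.006},{"jaw":1,"delta_pos":[63.8,0.2,75],"spin":0.006},{"jaw":1,"delta_pos":[63.8,0.2,85],"spin":0.006},{"jaw":1,"delta_pos":[63.8,0.2,88],"spin":0.006}]}}

```text
time_s: 8.0
ee_pos: [521.5, 103.3, 74.3]
ee_rot: [-179.9, 0.2, 75.9]
force: [-0.1, 0.2, -3.7]
gripper_width: 35.6
```

```bash
python3 go.py 521.8 104.5 58.7 75.85
python3 - <<'E'
from h import *
im=cams.grab_frame("wrist");crop(im,200,120,440,400,"pics/w6.png",2.1)
im=cams.grab_frame("side");crop(im,240,200,400,350,"pics/s6.png")
im=cams.grab_frame("scene");crop(im,290,180,420,290,"pics/c6.png")
E
```

```text
at [521.54 103.34  74.3 ] [-179.89    0.16   75.85] F [-0.08  0.17 -3.73] w 35.62896530795489 t 8.0
delta [ 1.23 -0.   15.59] spin 3.718278404409847e-05 deg 0.0021304165962732213
```

View pics/w6.png

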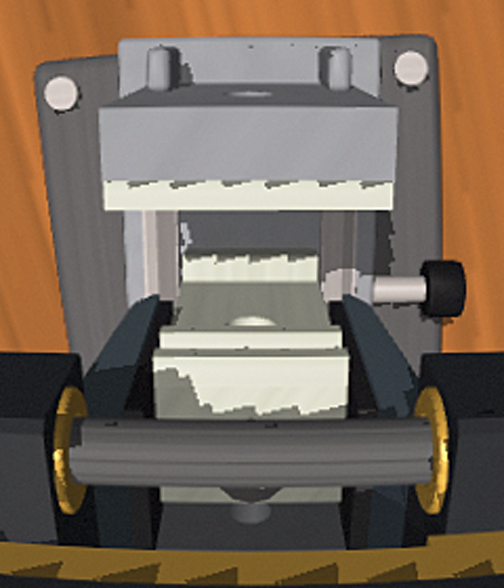

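View pics/c6.png

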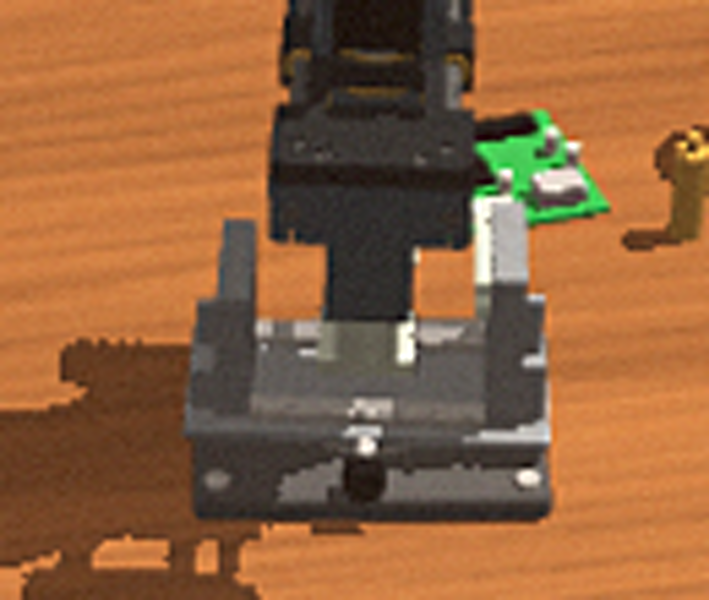

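>>> {"fn": "apply_moves", "kwargs": {"plan": [{"jaw":1,"delta_pos":[0.5,0,4],"spin":0},{"jaw":1,"delta_pos":[0.5,0,7],"spin":0},{"jaw":1,"delta_pos":[0.5,0,10],"spin":0},{"jaw":1,"delta_pos":[0.5,0,12],"spin":0},{"jaw":1,"delta_pos":[0.5,0,13],"spin":0},{"jaw":1,"delta_pos":[0.5,0,14],"spin":0},{"jaw":1,"delta_pos":[0.5,0,14.5],"spin":0},{"jaw":1,"delta_pos":[0.5,0,15],"spin":0}]}}

```text
time_s: 9.15
ee_pos: [522.4, 104.1, 60.2]
ee_rot: [-180.0, 0.1, 75.9]
force: [-0.4, -0.2, -3.3]
gripper_width: 36.2
```

```bash
python3 go.py 521.8 104.5 58.7 75.85
```

```text
at [522.36 104.08  60.23] [-179.99    0.11   75.85] F [-0.38 -0.18 -3.28] w 36.16525743716343 t 9.15
delta [ 0.27 -0.64  1.53] spin 2.997949538338108e-05 deg 0.0017176985573996717
```

>>> {"fn": "apply_moves", "kwargs": {"plan": [{"jaw":1,"delta_pos":[0,0,0.5],"spin":0},{"jaw":1,"delta_pos":[0,0,1],"spin":0},{"jaw":1,"delta_pos":[0,0,1.4],"spin":0},{"jaw":1,"delta_pos":[0,0,1.8],"spin":0},{"jaw":1,"delta_pos":[0,0,2.0],"spin":0},{"jaw":1,"delta_pos":[0,0,2.2],"spin":0},{"jaw":1,"delta_pos":[0,0,2.2],"spin":0},{"jaw":1,"delta_pos":[0,0,2.2],"spin":0}]}}

```text
time_s: 10.15
ee_pos: [522.4, 104.1, 58.6]
ee_rot: [180.0, 0.1, 75.9]
force: [-1.5, -0.8, 5.6]
gripper_width: 36.1
```

```bash
python3 go.py 521.8 104.5 58.7 75.85
```

```text
at [522.36 104.07  58.59] [179.99   0.1   75.85] F [-1.51 -0.79  5.64] w 36.060801550407625 t 10.15
delta [ 0.28 -0.65 -0.11] spin 5.385059158808251e-05 deg 0.003085411622279821
```

>>> {"fn": "apply_moves", "kwargs": {"plan": [{"jaw":0.5,"delta_pos":[0,0,-0.3],"spin":0},{"jaw":0.3,"delta_pos":[0,0,-0.3],"spin":0},{"jaw":0.2,"delta_pos":[0,0,-0.3],"spin":0},{"jaw":0.2,"delta_pos":[0,0,-0.3],"spin":0},{"jaw":0.2,"delta_pos":[0,0,-20],"spin":0},{"jaw":0.2,"delta_pos":[0,0,-70],"spin":0},{"jaw":0.2,"delta_pos":[-20,0,-120],"spin":0},{"jaw":0.2,"delta_pos":[-60,0,-140],"spin":0}]}}

```text
time_s: 11.15
ee_pos: [509.4, 46.4, 201.8]
ee_rot: [179.7, -0.0, 76.0]
force: [0.2, 0.6, 0.1]
gripper_width: 73.0
```

Run:
```python
from h import *
import pickle
k=cams.calibration("wrist");im=cams.grab_frame("wrist");s=env.state();pickle.dump((k,im,s),open("pics/w7.pkl","wb"))
print(s["ee_pos"],s["ee_rot"],s["force"],s["gripper_width"]);crop(im,230,40,410,260,"pics/w7.png")
crop(cams.grab_frame("side"),240,220,400,350,"pics/s7.png")
```

```text
[508.29  41.94 203.27] [179.59   0.21  75.85] [-0.81 -2.58  0.33] 73.2615107382776
```

View pics/w7.png

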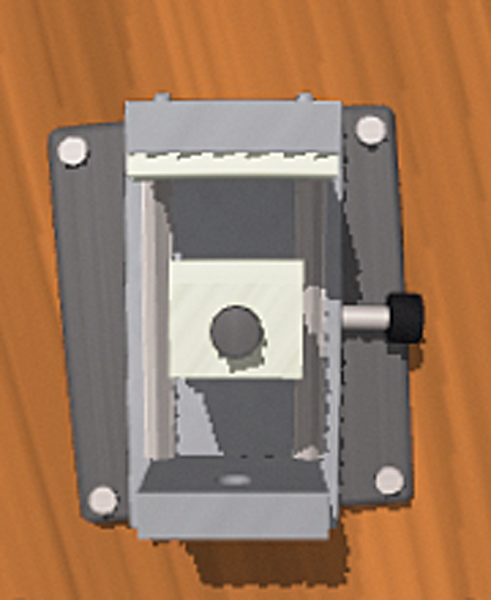

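View pics/s7.png

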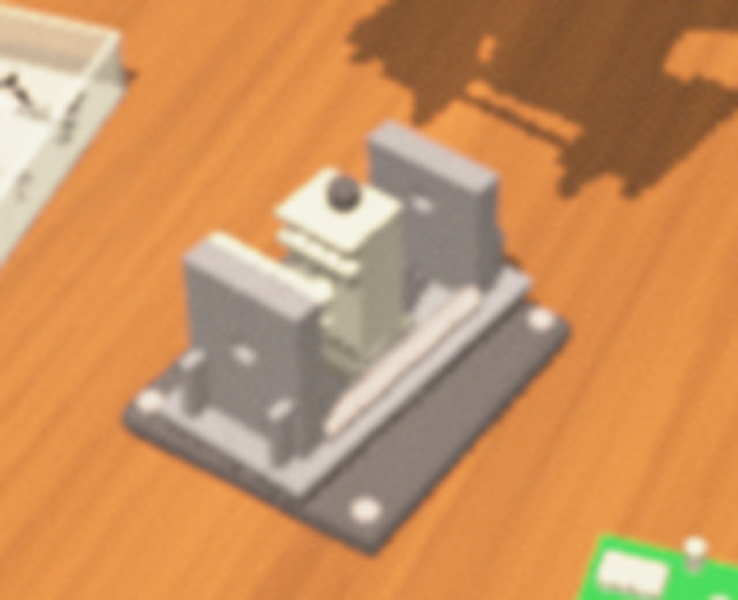

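Run:
```python
from h import *
print(onz("scene",[(153.4,271),(220,251)],[12,12]),onz("side",[(405.9,178.9),(403.4,219.5)],[12,12]))
```

```text
[[ 498.62 -354.25   12.  ]
 [ 453.25 -204.73   12.  ]] [[ 495.78 -352.62   12.  ]
 [ 449.91 -194.58   12.  ]]
```

```bash
python3 go.py 503 -372 200 106.5
```

```text
at [508.41  43.89 201.53] [179.68   0.08  75.71] F [-0.29  0.69  0.25] w 72.95275248830742 t 11.25
delta [-404.36   97.38    2.62] spin -0.5373457926104549 deg -30.787646055691084
```

>>> {"fn": "apply_moves", "kwargs": {"plan": [{"jaw":0,"delta_pos":[-40,10,0],"spin":-0.05},{"jaw":0,"delta_pos":[-95,23,0],"spin":-0.15},{"jaw":0,"delta_pos":[-150,36,0],"spin":-0.25},{"jaw":0,"delta_pos":[-205,49,0],"spin":-0.35},{"jaw":0,"delta_pos":[-260,62,0],"spin":-0.45},{"jaw":0,"delta_pos":[-315,76,0],"spin":-0.537},{"jaw":0,"delta_pos":[-370,89,0],"spin":-0.537},{"jaw":0,"delta_pos":[-404,97,0],"spin":-0.537}]}}

```text
time_s: 12.25
ee_pos: [502.6, -373.6, 201.2]
ee_rot: [179.8, 0.2, 106.4]
force: [1.3, 0.1, -0.4]
gripper_width: 91.0
```

>>> {"fn": "apply_moves", "kwargs": {"plan": [{"jaw":0,"delta_pos":[0,0,0],"spin":0},{"jaw":0,"delta_pos":[0,0,0],"spin":0},{"jaw":0,"delta_pos":[0,0,0],"spin":0},{"jaw":0,"delta_pos":[0,0,0],"spin":0},{"jaw":0,"delta_pos":[0,0,0],"spin":0},{"jaw":0,"delta_pos":[0,0,0],"spin":0},{"jaw":0,"delta_pos":[0,0,0],"spin":0},{"jaw":0,"delta_pos":[0,0,0],"spin":0}]}}

```text
time_s: 13.25
ee_pos: [502.6, -373.6, 201.2]
ee_rot: [179.8, 0.2, 106.4]
force: [0.1, 0.5, -0.0]
gripper_width: 91.3
```

Run:
```python
from h import *
import pickle
k=cams.calibration("wrist");im=cams.grab_frame("wrist");s=env.state();pickle.dump((k,im,s),open("pics/w8.pkl","wb"))
print(s["ee_pos"],s["ee_rot"],s["force"],s["gripper_width"]);save(im,"pics/w8.png")
```

```text
[ 502.57 -373.6   201.19] [179.8    0.16 106.37] [ 1.42 -0.65 -0.28] 91.08332174417016
```

View pics/w8.png

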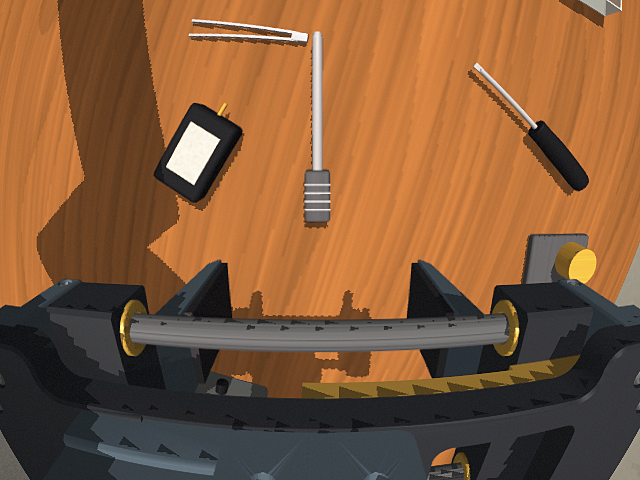

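Run:
```python
from h import *
import pickle
k,im,s=pickle.load(open("pics/w8.pkl","rb"));crop(im,280,160,360,235,"pics/w8c.png",8);crop(im,290,20,350,80,"pics/w8d.png",8)
```

```text
(no output)
```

View pics/w8c.png

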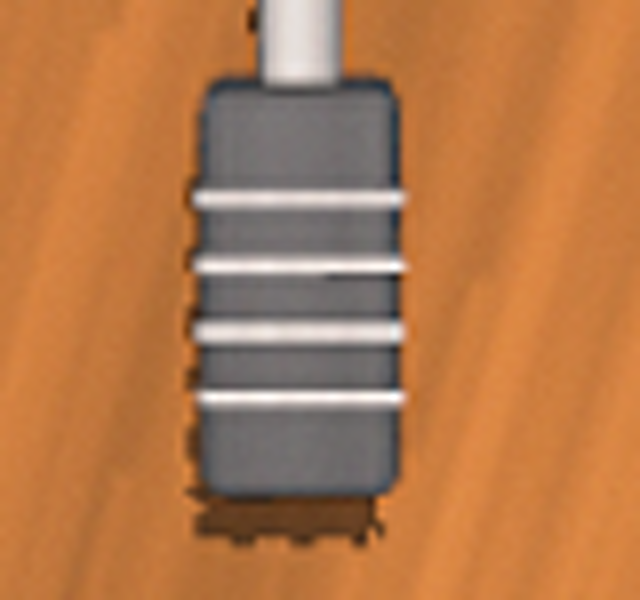

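View pics/w8d.png

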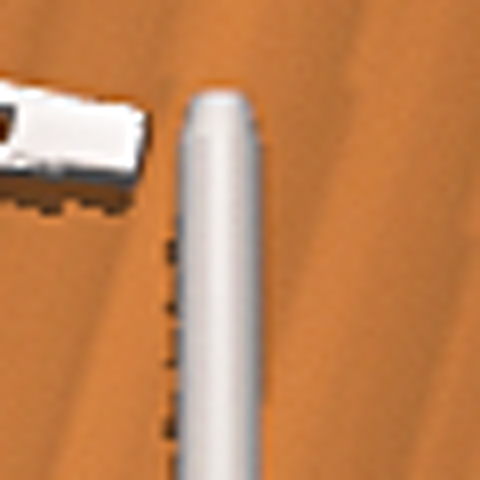

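Run:
```python
from h import *
import pickle
k,im,s=pickle.load(open("pics/w8.pkl","rb"))
T=Ro.from_euler("xyz",s["ee_rot"],degrees=True).as_matrix()
a=lambda p:(np.array(p)+.5)/8-.5+[280,160]
b=lambda p:(np.array(p)+.5)/8-.5+[290,20]
P=onz("wrist",[a((204,80)),a((398,80)),a((398,492)),a((204,492)),a((300,80)),b((220,95)),b((219,130)),b((219,450))],[24]*4+[12,12,12,12],k)
print((P-s["ee_pos"])@T); print(P)
```

```text
[[ 45.61 -12.58 177.02]
 [ 45.58  10.04 177.1 ]
 [ -3.86  10.29 177.24]
 [ -3.82 -12.96 177.16]
 [ 44.54  -1.44 189.06]
 [180.91  -1.38 188.68]
 [176.34  -1.49 188.69]
 [135.75  -1.5  188.8 ]]
[[ 478.38 -333.7    24.  ]
 [ 500.09 -327.35   24.  ]
 [ 514.27 -374.71   24.  ]
 [ 491.95 -381.23   24.  ]
 [ 489.42 -331.61   12.  ]
 [ 451.03 -200.75   12.  ]
 [ 452.21 -205.16   12.  ]
 [ 463.65 -244.11   12.  ]]
```

>>> {"fn": "apply_moves", "kwargs": {"plan": [{"jaw":0,"delta_pos":[27,-1.7,30],"spin":0},{"jaw":0,"delta_pos":[27,-1.7,80],"spin":0},{"jaw":0,"delta_pos":[27,-1.7,125],"spin":0},{"jaw":0,"delta_pos":[27,-1.7,155],"spin":0},{"jaw":0,"delta_pos":[27,-1.7,175],"spin":0},{"jaw":0,"delta_pos":[27,-1.7,187],"spin":0},{"jaw":0,"delta_pos":[27,-1.7,192],"spin":0},{"jaw":0,"delta_pos":[27,-1.7,194],"spin":0}], "squeeze": 40}}

```text
time_s: 14.3
ee_pos: [494.4, -348.8, 7.5]
ee_rot: [179.8, 0.2, 106.4]
force: [0.8, -0.1, -0.1]
gripper_width: 91.2
```

```bash
python3 go.py 494.7 -346.8 4 106.37
python3 - <<'E'
from h import *
im=cams.grab_frame("wrist");save(im,"pics/w9.png")
E
```

```text
at [ 494.45 -348.79    7.47] [179.77   0.2  106.37] F [ 0.81 -0.09 -0.09] w 91.22991365710728 t 14.3
delta [1.85 0.79 3.47] spin 6.46338222578831e-05 deg 0.0037032452291754225
```

View pics/w9.png

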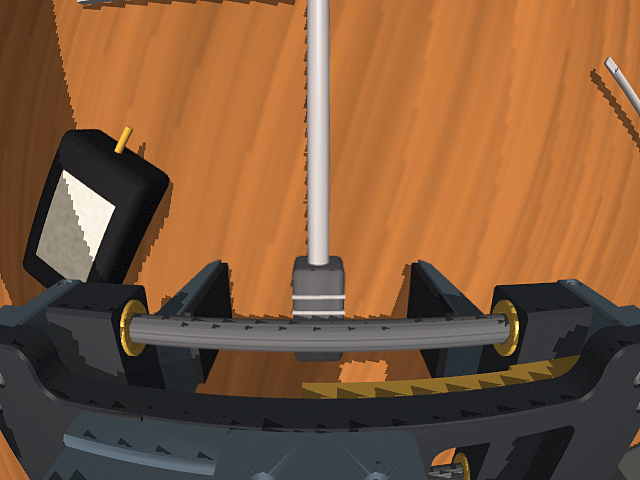

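>>> {"fn": "apply_moves", "kwargs": {"plan": [{"jaw":0,"delta_pos":[1.5,0.3,2],"spin":0},{"jaw":0.3,"delta_pos":[1.5,0.3,3.5],"spin":0},{"jaw":0.5,"delta_pos":[1.5,0.3,3.5],"spin":0},{"jaw":0.65,"delta_pos":[1.5,0.3,3.5],"spin":0},{"jaw":0.8,"delta_pos":[1.5,0.3,3.5],"spin":0},{"jaw":1,"delta_pos":[1.5,0.3,3.5],"spin":0},{"jaw":1,"delta_pos":[1.5,0.3,3.5],"spin":0},{"jaw":1,"delta_pos":[1.5,0.3,3.5],"spin":0}], "squeeze": 45}}

```text
time_s: 15.35
ee_pos: [494.2, -347.3, 3.9]
ee_rot: [179.8, 0.2, 106.4]
force: [-0.8, -0.7, -0.4]
gripper_width: 24.1
```

>>> {"fn": "apply_moves", "kwargs": {"plan": [{"jaw":1,"delta_pos":[0,0,0],"spin":0},{"jaw":1,"delta_pos":[0,0,0],"spin":0},{"jaw":1,"delta_pos":[0,0,0],"spin":0},{"jaw":1,"delta_pos":[0,0,0],"spin":0},{"jaw":1,"delta_pos":[0,0,-5],"spin":0},{"jaw":1,"delta_pos":[0,0,-25],"spin":0},{"jaw":1,"delta_pos":[0,0,-60],"spin":0},{"jaw":1,"delta_pos":[0,0,-90],"spin":0}]}}

```text
time_s: 16.35
ee_pos: [493.7, -346.9, 94.9]
ee_rot: [179.8, 0.2, 106.4]
force: [0.3, -0.3, -2.6]
gripper_width: 23.6
```

```bash
python3 go.py 494.7 -346.8 4 106.37
python3 - <<'E'
from h import *
im=cams.grab_frame("wrist");save(im,"pics/w10.png")
im=cams.grab_frame("side");crop(im,300,100,480,250,"pics/s10.png")
im=cams.grab_frame("scene");crop(im,100,150,300,300,"pics/c10.png")
E
```

```text
at [ 493.66 -346.95   94.94] [179.79   0.19 106.38] F [ 0.32 -0.31 -2.61] w 23.6197110976718 t 16.35
delta [ 0.15  0.71 90.94] spin 0.00013160374528678584 deg 0.007540339173047528
```

View pics/w10.png

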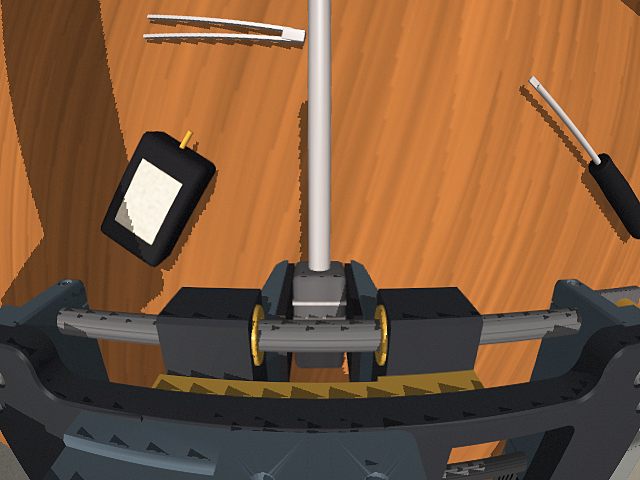

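View pics/s10.png

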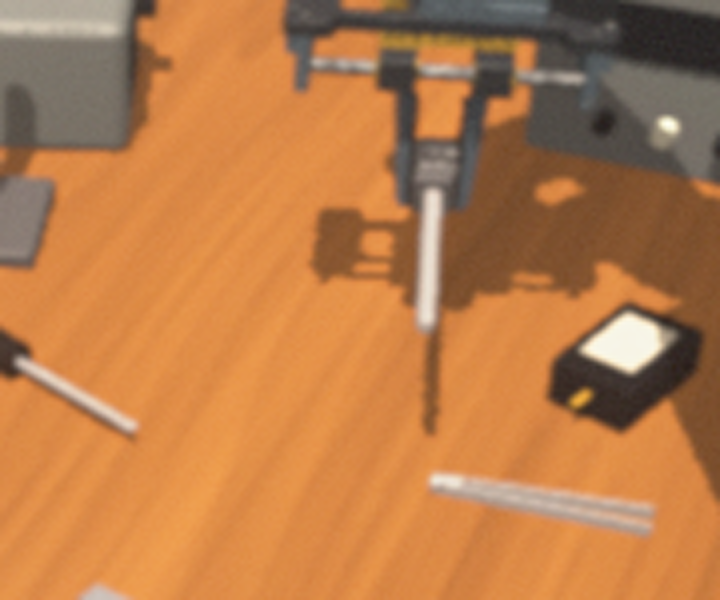

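View pics/c10.png

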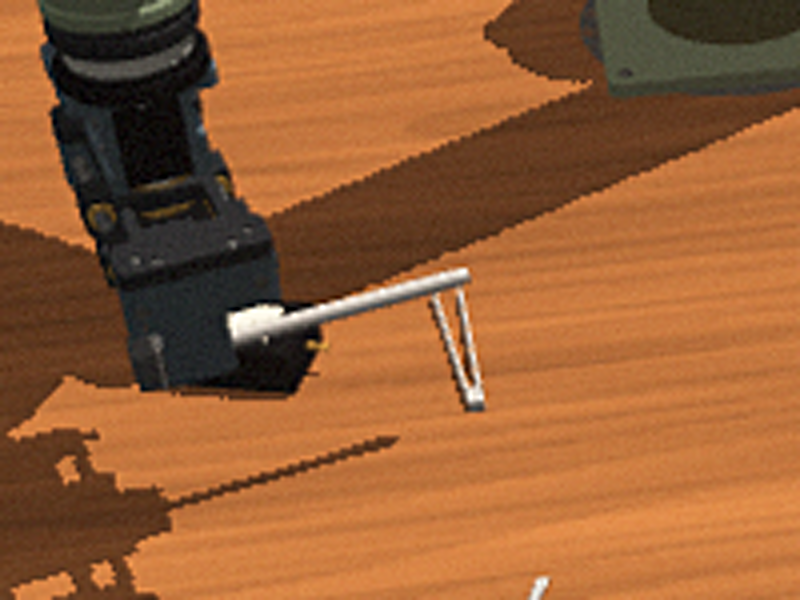

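```bash
python3 go.py 464.8 -122 94.9 75.85;python3 - <<'E'
from h import *
k=cams.calibration("wrist")
s=env.state();T=Ro.from_euler("xyz",s["ee_rot"],degrees=True).as_matrix()
im=cv2.imread("pics/w10.png")
# rod edges on rows
for r in (20,60,100,150,200,240):
    g=im[r,295:345].astype(float);b=g[:,0];m=np.nonzero(b>95)[0]+295
    P=onz("wrist",[(m.min()-.5,r),(m.max()+.5,r)],103,k);Q=(P-s["ee_pos"])@T;print(r,m.min(),m.max(),Q[:,:2].ravel(),Q[:,1].mean())
E
```

```text
at [ 494.5  -347.56   95.22] [179.66   0.36 106.38] F [-0.33 -0.3  -2.86] w 23.363672468739832 t 16.5
delta [224.78  35.11  -0.87] spin 0.5328194858713553 deg 30.528307782759057
20 308 330 [128.42  -4.63 128.44   5.3 ] 0.33678712903616015
60 308 330 [109.77  -4.59 109.78   5.25] 0.32969167028519486
100 308 330 [91.93 -4.6  91.93  5.24] 0.32286019786407394
150 308 330 [70.09 -4.65 70.09  5.28] 0.3144355306353752
200 309 329 [48.02 -4.33 48.    4.94] 0.3056763347156686
240 309 329 [29.63 -4.47 29.61  5.06] 0.2984631821195789
```

>>> {"fn": "apply_moves", "kwargs": {"plan": [{"jaw":1,"delta_pos":[30,5,0],"spin":0.05},{"jaw":1,"delta_pos":[80,12,0],"spin":0.15},{"jaw":1,"delta_pos":[130,20,0],"spin":0.25},{"jaw":1,"delta_pos":[180,28,0],"spin":0.35},{"jaw":1,"delta_pos":[215,34,0],"spin":0.45},{"jaw":1,"delta_pos":[225,35.2,0],"spin":0.52},{"jaw":1,"delta_pos":[225,35.2,0],"spin":0.533},{"jaw":1,"delta_pos":[225,35.2,0],"spin":0.533}]}}

```text
time_s: 17.5
ee_pos: [464.5, -122.1, 93.3]
ee_rot: [179.6, 0.1, 75.9]
force: [0.7, -0.6, -2.5]
gripper_width: 23.6
```

```bash
python3 go.py 464.85 -122 59.9 75.85;python3 - <<'E'
from h import *
im=cams.grab_frame("wrist");save(im,"pics/w11.png")
E
```

```text
at [ 464.51 -122.13   93.25] [179.61   0.15  75.87] F [ 0.7  -0.55 -2.52] w 23.57448536125979 t 17.5
delta [ 0.29  0.07 33.35] spin 0.00043307855077669264 deg 0.024813573157146607
```

View pics/w11.png

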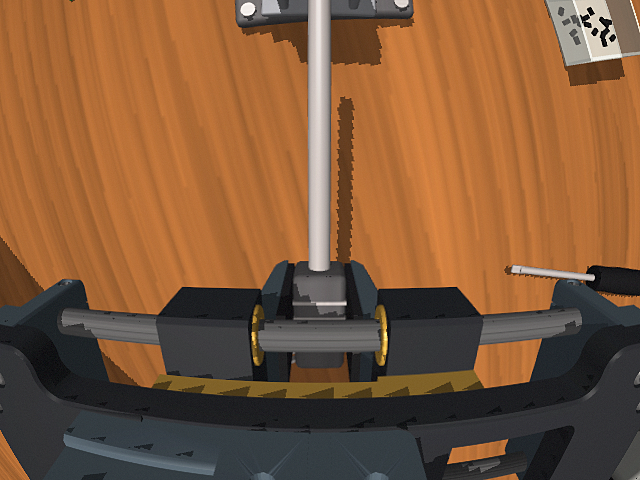

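>>> {"fn": "apply_moves", "kwargs": {"plan": [{"jaw":1,"delta_pos":[0.3,0,8],"spin":0},{"jaw":1,"delta_pos":[0.3,0,16],"spin":0},{"jaw":1,"delta_pos":[0.3,0,24],"spin":0},{"jaw":1,"delta_pos":[0.3,0,30],"spin":0},{"jaw":1,"delta_pos":[0.3,0,32],"spin":0},{"jaw":1,"delta_pos":[0.3,0,33],"spin":0},{"jaw":1,"delta_pos":[0.3,0,33],"spin":0},{"jaw":1,"delta_pos":[0.3,0,33],"spin":0}]}}

```text
time_s: 18.55
ee_pos: [465.1, -122.2, 60.7]
ee_rot: [179.6, 0.1, 75.8]
force: [-0.2, 0.9, -2.1]
gripper_width: 23.8
```

```bash
python3 go.py 464.85 -122 59.9 75.85;python3 - <<'E'
from h import *
im=cams.grab_frame("wrist");save(im,"pics/w12.png");cv2.imwrite("pics/w12.png",im[:,:,::-1])
a=cams.grab_frame("side");np.save("pics/s12.npy",a);crop(a,290,170,390,270,"pics/s12.png",6)
b=cams.grab_frame("scene");np.save("pics/c12.npy",b);crop(b,230,180,400,290,"pics/c12.png",4.7)
s=env.state();T=Ro.from_euler("xyz",s["ee_rot"],degrees=True).as_matrix()
tip=s["ee_pos"]+T@[153.5,0,-8.1];sh=s["ee_pos"]+T@[17.7,0,-8.1];print(s["ee_pos"],s["ee_rot"],tip,sh)
for c in("side","scene"): print(c,proj(c,[tip,sh]))
E
```

```text
at [ 465.13 -122.17   60.67] [179.55   0.14  75.85] F [-0.18  0.87 -2.06] w 23.756392614919942 t 18.55
delta [ 0.1  -0.32  0.76] spin -3.5200517582630626e-05 deg -0.0020168410941607817
[ 465.02 -122.19   60.57] [179.57   0.14  75.84] [502.51  26.68  68.29] [ 469.3  -104.99   68.63]
side [[342.02 253.3 ]
 [382.46 219.08]]
scene [[321.63 233.02]
 [261.8  230.69]]
```

View pics/s12.png

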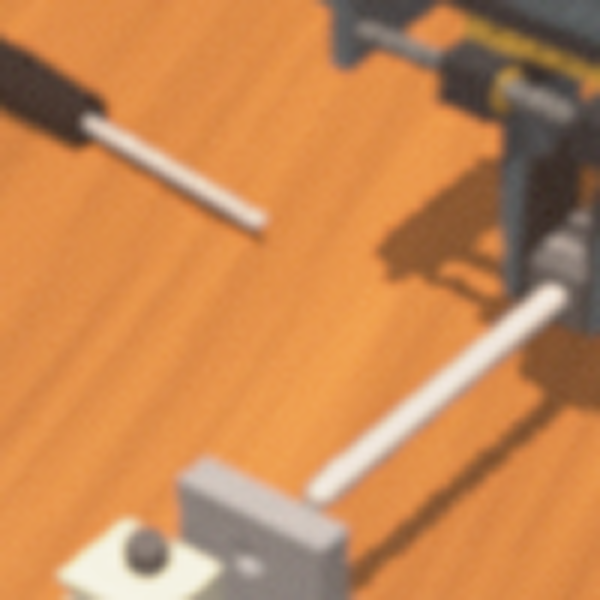

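View pics/c12.png

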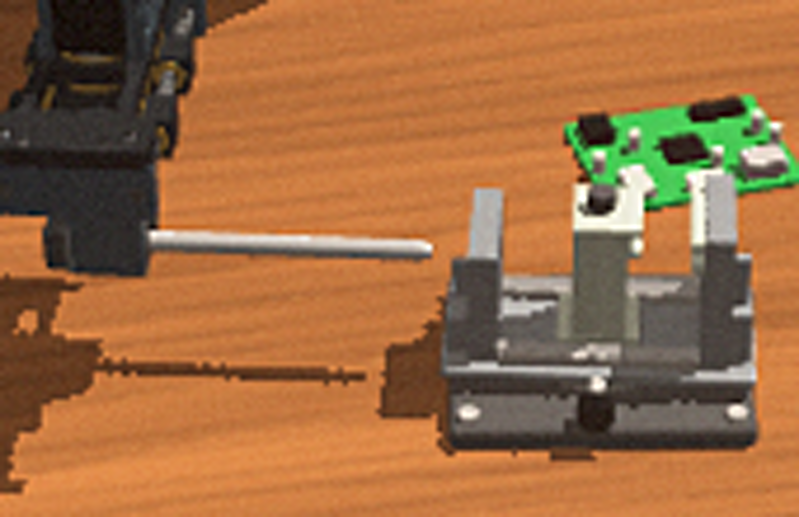

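View pics/w12.png

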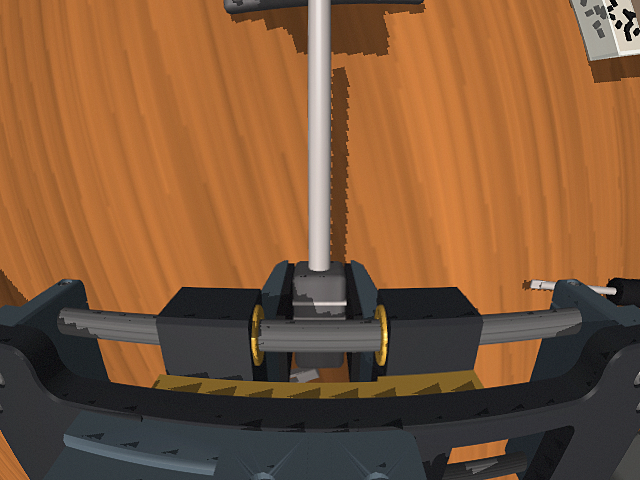

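>>> {"fn": "apply_moves", "kwargs": {"plan": [{"jaw":1,"delta_pos":[4,-0.2,0.3],"spin":0},{"jaw":1,"delta_pos":[8,-0.2,0.3],"spin":0},{"jaw":1,"delta_pos":[12,-0.2,0.3],"spin":0},{"jaw":1,"delta_pos":[15,-0.2,0.3],"spin":0},{"jaw":1,"delta_pos":[15,-0.2,0.3],"spin":0},{"jaw":1,"delta_pos":[15,-0.2,0.3],"spin":0},{"jaw":1,"delta_pos":[15,-0.2,0.3],"spin":0},{"jaw":1,"delta_pos":[15,-0.2,0.3],"spin":0}]}}

```text
time_s: 19.7
ee_pos: [468.5, -107.7, 60.2]
ee_rot: [179.6, 0.1, 75.8]
force: [-0.0, -0.6, -2.5]
gripper_width: 23.8
```

```bash
cat > rod.py <<'E'
from h import *
s=env.state();T=Ro.from_euler("xyz",s["ee_rot"],degrees=True).as_matrix()
A=np.array([522.04,104.45]);d=np.array([.2445,.9697]);n=np.array([.9697,-.2445])
r=s["ee_pos"][:2]-A;tip=(s["ee_pos"]+T@[153.5,0,-8.1]);rt=tip[:2]-A
print("t",s["time_s"],"TCP",s["ee_pos"],"rot",s["ee_rot"],"F along,lat,z",s["force"][:2]@d,s["force"][:2]@n,s["force"][2],"tq",s["torque"])
print("TCP along %.2f lat %.2f | tip along %.2f (near face -62; +gap %.1f) lat %.2f z %.2f | to home %.1f"%(r@d,r@n,rt@d,-62-rt@d,rt@n,tip[2],-79.7-r@d), "w",s["gripper_width"])
E
python3 rod.py
```

```text
t 19.7 TCP [ 468.49 -107.68   60.23] rot [179.57   0.14  75.84] F along,lat,z -0.6054690255887003 0.14399650208830628 -2.5000478606059784 tq [-0.02  0.04 -0.04]
TCP along -218.80 lat -0.06 | tip along -65.27 (near face -62; +gap 3.3) lat -0.09 z 67.94 | to home 139.1 w 23.767801294987617
```

Well aligned; feed the nose in gently.

>>> {"fn": "apply_moves", "kwargs": {"plan": [{"jaw":1,"delta_pos":[1,0,0],"spin":0},{"jaw":1,"delta_pos":[2,0,0],"spin":0},{"jaw":1,"delta_pos":[3,0,0],"spin":0},{"jaw":1,"delta_pos":[4,0,0],"spin":0},{"jaw":1,"delta_pos":[5,0,0],"spin":0},{"jaw":1,"delta_pos":[6,0,0],"spin":0},{"jaw":1,"delta_pos":[7,0,0],"spin":0},{"jaw":1,"delta_pos":[7,0,0],"spin":0}]}}

```text
time_s: 20.7
ee_pos: [470.2, -100.8, 60.2]
ee_rot: [179.6, 0.1, 75.8]
force: [-0.6, -0.1, -2.8]
gripper_width: 23.8
```

```bash
python3 rod.py
```

```text
t 20.7 TCP [ 470.22 -100.82   60.23] rot [179.56   0.14  75.84] F along,lat,z -0.20903057682272028 -0.5252355478296463 -2.7733117666134097 tq [0.03 0.05 0.  ]
TCP along -211.72 lat -0.06 | tip along -58.20 (near face -62; +gap -3.8) lat -0.11 z 67.94 | to home 132.0 w 23.792655456802
```

>>> {"fn": "apply_moves", "kwargs": {"plan": [{"jaw":1,"delta_pos":[1.5,0,0],"spin":0},{"jaw":1,"delta_pos":[3,0,0],"spin":0},{"jaw":1,"delta_pos":[4.5,0,0],"spin":0},{"jaw":1,"delta_pos":[6,0,0],"spin":0},{"jaw":1,"delta_pos":[7.5,0,0],"spin":0},{"jaw":1,"delta_pos":[9,0,0],"spin":0},{"jaw":1,"delta_pos":[10.5,0,0],"spin":0},{"jaw":1,"delta_pos":[12,0,0],"spin":0}]}}

```text
time_s: 21.7
ee_pos: [473.2, -89.1, 60.2]
ee_rot: [179.6, 0.1, 75.8]
force: [0.7, 0.6, -2.0]
gripper_width: 23.8
```

```bash
python3 rod.py;python3 - <<'E'
from h import *
b=cams.grab_frame("scene");crop(b,230,180,400,290,"pics/c13.png",4.7)
im=cams.grab_frame("wrist");crop(im,200,0,440,300,"pics/w13.png",2)
E
```

```text
t 21.7 TCP [473.19 -89.08  60.19] rot [179.56   0.14  75.84] F along,lat,z 0.7166242635613469 0.5096146798978831 -1.9930681407335398 tq [ 0.04  0.03 -0.02]
TCP along -199.60 lat -0.05 | tip along -46.08 (near face -62; +gap -15.9) lat -0.09 z 67.91 | to home 119.9 w 23.849549859263938
```

View pics/c13.png

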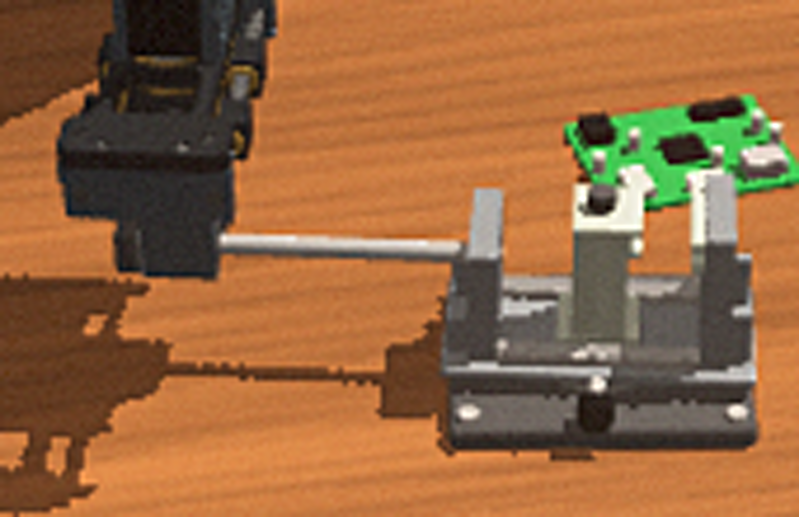

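View pics/w13.png

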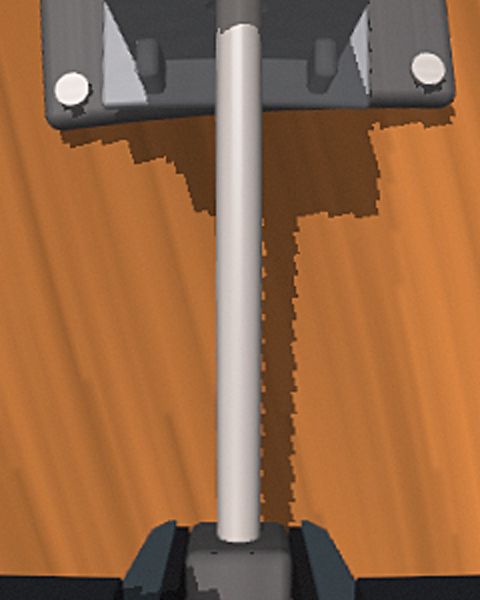

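>>> {"fn": "apply_moves", "kwargs": {"plan": [{"jaw":1,"delta_pos":[3.5,0,0],"spin":0},{"jaw":1,"delta_pos":[7,0,0],"spin":0},{"jaw":1,"delta_pos":[10.5,0,0],"spin":0},{"jaw":1,"delta_pos":[14,0,0],"spin":0},{"jaw":1,"delta_pos":[17.5,0,0],"spin":0},{"jaw":1,"delta_pos":[21,0,0],"spin":0},{"jaw":1,"delta_pos":[24,0,0],"spin":0},{"jaw":1,"delta_pos":[26,0,0],"spin":0}]}}

```text
time_s: 22.8
ee_pos: [479.6, -63.6, 60.1]
ee_rot: [179.6, 0.1, 75.9]
force: [-0.8, 0.5, -2.9]
gripper_width: 23.7
```

```bash
python3 rod.py;python3 - <<'E'
from h import *
b=cams.grab_frame("scene");crop(b,290,190,400,290,"pics/c14.png",6)
b=cams.grab_frame("side");crop(b,260,230,380,340,"pics/s14.png",5)
E
```

```text
t 22.8 TCP [479.58 -63.65  60.13] rot [179.57   0.15  75.86] F along,lat,z 0.26127991857726535 -0.8968744641206965 -2.8892217115239758 tq [-0.01  0.07 -0.  ]
TCP along -173.38 lat -0.07 | tip along -19.86 (near face -62; +gap -42.1) lat -0.16 z 67.84 | to home 93.7 w 23.66540039129211
```

View pics/c14.png

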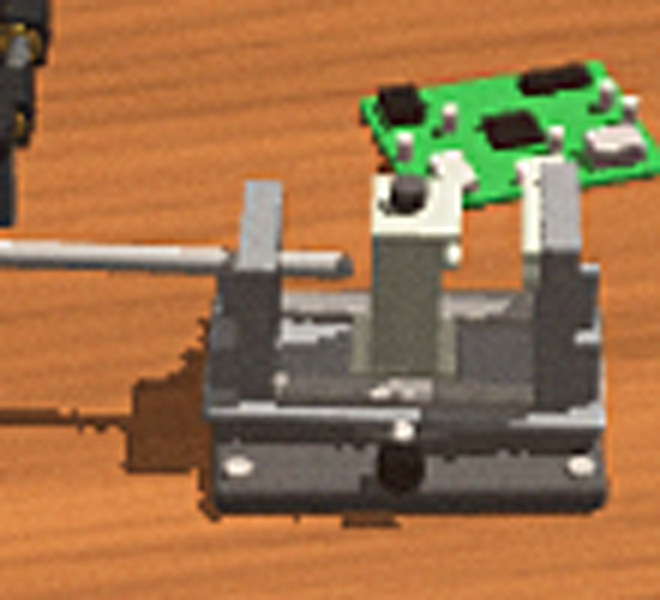

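View pics/s14.png

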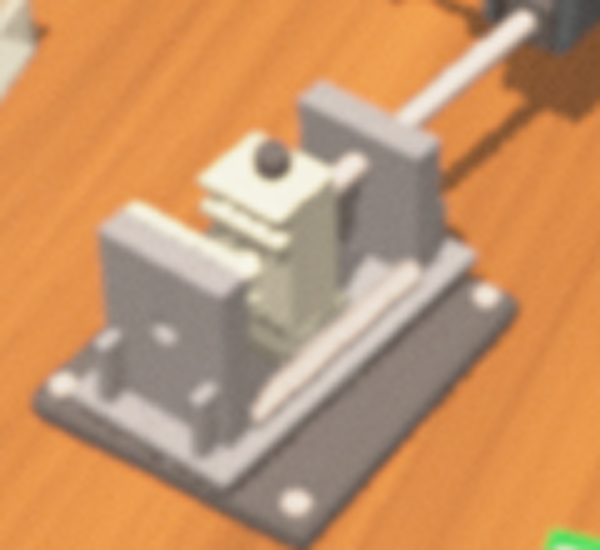

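>>> {"fn": "apply_moves", "kwargs": {"plan": [{"jaw":1,"delta_pos":[2,0,0],"spin":0},{"jaw":1,"delta_pos":[4,0,0],"spin":0},{"jaw":1,"delta_pos":[5.5,0,0],"spin":0},{"jaw":1,"delta_pos":[7,0,0],"spin":0},{"jaw":1,"delta_pos":[8.5,0,0],"spin":0},{"jaw":1,"delta_pos":[10,0,0],"spin":0},{"jaw":1,"delta_pos":[11,0,0],"spin":0},{"jaw":1,"delta_pos":[12,0,0],"spin":0}]}}

```text
time_s: 23.9
ee_pos: [482.5, -52.1, 60.1]
ee_rot: [179.6, 0.2, 75.9]
force: [0.4, -0.4, -3.1]
gripper_width: 23.5
```

```bash
python3 rod.py
```

```text
t 23.9 TCP [482.51 -52.09  60.07] rot [179.56   0.16  75.87] F along,lat,z -0.23895839511765915 0.5056457239582034 -3.0859963357370015 tq [-0.21  0.08  0.02]
TCP along -161.46 lat -0.06 | tip along -7.93 (near face -62; +gap -54.1) lat -0.19 z 67.75 | to home 81.8 w 23.515376447224224
```

>>> {"fn": "apply_moves", "kwargs": {"plan": [{"jaw":1,"delta_pos":[1.5,0,0],"spin":0},{"jaw":1,"delta_pos":[3,0,0],"spin":0},{"jaw":1,"delta_pos":[4.5,0,0],"spin":0},{"jaw":1,"delta_pos":[6,0,0],"spin":0},{"jaw":1,"delta_pos":[7.5,0,0],"spin":0},{"jaw":1,"delta_pos":[9,0,0],"spin":0},{"jaw":1,"delta_pos":[10.5,0,0],"spin":0},{"jaw":1,"delta_pos":[12,0,0],"spin":0}]}}

```text
time_s: 24.9
ee_pos: [485.5, -40.4, 60.0]
ee_rot: [179.6, 0.2, 75.9]
force: [0.5, -1.3, -3.1]
gripper_width: 23.9
```

```bash
python3 rod.py;python3 - <<'E'
from h import *
b=cams.grab_frame("scene");crop(b,290,190,400,290,"pics/c15.png",6)
b=cams.grab_frame("side");crop(b,260,230,380,340,"pics/s15.png",5)
E
```

```text
t 24.9 TCP [485.47 -40.36  60.03] rot [179.56   0.16  75.88] F along,lat,z -1.151828882547957 0.7605502564022577 -3.1405350061284554 tq [-0.3   0.03 -0.01]
TCP along -149.36 lat -0.06 | tip along 4.17 (near face -62; +gap -66.2) lat -0.19 z 67.70 | to home 69.7 w 23.92893663584329
```

View pics/c15.png

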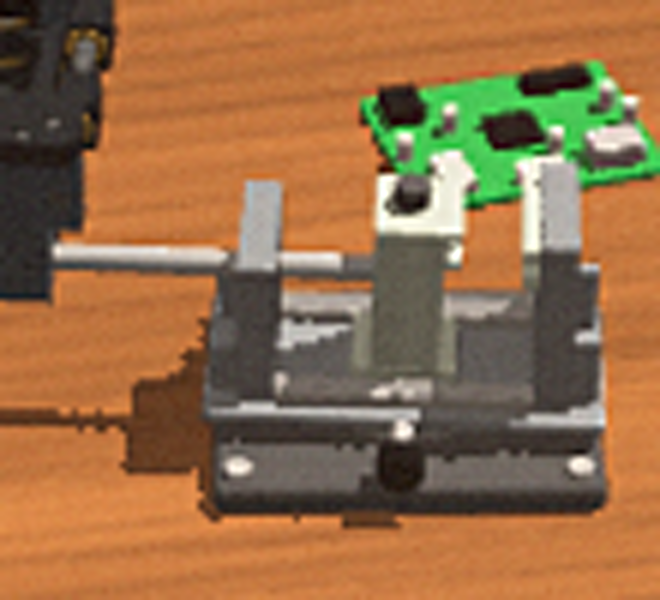

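View pics/s15.png

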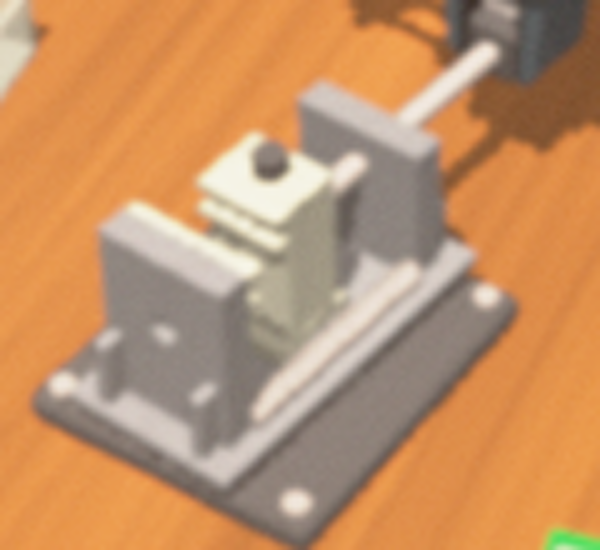

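>>> {"fn": "apply_moves", "kwargs": {"plan": [{"jaw":1,"delta_pos":[3,0,-0.1],"spin":0},{"jaw":1,"delta_pos":[6,0,-0.2],"spin":0},{"jaw":1,"delta_pos":[9,0,-0.3],"spin":0},{"jaw":1,"delta_pos":[12,0,-0.3],"spin":0},{"jaw":1,"delta_pos":[15,0,-0.3],"spin":0},{"jaw":1,"delta_pos":[18,0,-0.3],"spin":0},{"jaw":1,"delta_pos":[21,0,-0.3],"spin":0},{"jaw":1,"delta_pos":[24,0,-0.3],"spin":0}]}}

```text
time_s: 26.0
ee_pos: [491.2, -16.9, 60.3]
ee_rot: [179.6, 0.2, 75.9]
force: [-0.2, -1.1, -2.3]
gripper_width: 24.0
```

```bash
python3 rod.py
```

```text
t 26.0 TCP [491.18 -16.9   60.25] rot [179.58   0.17  75.89] F along,lat,z -1.0655930953438149 0.11078332426759527 -2.325135236332676 tq [-0.42  0.1   0.01]
TCP along -125.22 lat -0.25 | tip along 28.31 (near face -62; +gap -90.3) lat -0.43 z 67.90 | to home 45.5 w 23.991788655883944
```

>>> {"fn": "apply_moves", "kwargs": {"plan": [{"jaw":1,"delta_pos":[2.5,0.2,0],"spin":0},{"jaw":1,"delta_pos":[5,0.2,0],"spin":0},{"jaw":1,"delta_pos":[7.5,0.2,0],"spin":0},{"jaw":1,"delta_pos":[10,0.2,0],"spin":0},{"jaw":1,"delta_pos":[12,0.2,0],"spin":0},{"jaw":1,"delta_pos":[13,0.2,0],"spin":0},{"jaw":1,"delta_pos":[14,0.2,0],"spin":0},{"jaw":1,"delta_pos":[15,0.2,0],"spin":0}]}}

```text
time_s: 27.0
ee_pos: [495.0, -2.3, 60.1]
ee_rot: [179.6, 0.2, 75.9]
force: [0.2, -1.4, -2.9]
gripper_width: 23.9
```

```bash
python3 rod.py;python3 - <<'E'
from h import *
im=cams.grab_frame("wrist");save(im,"pics/w16.png")
b=cams.grab_frame("side");crop(b,260,230,380,340,"pics/s16.png",5)
b=cams.grab_frame("scene");crop(b,290,190,400,290,"pics/c16.png",6)
E
```

```text
t 27.0 TCP [495.04  -2.34  60.15] rot [179.59   0.17  75.89] F along,lat,z -1.3593650131313664 0.512515160612197 -2.9432716219960406 tq [-0.37  0.07 -0.01]
TCP along -110.16 lat -0.07 | tip along 43.37 (near face -62; +gap -105.4) lat -0.24 z 67.80 | to home 30.5 w 23.933682359701855
```

View pics/w16.png

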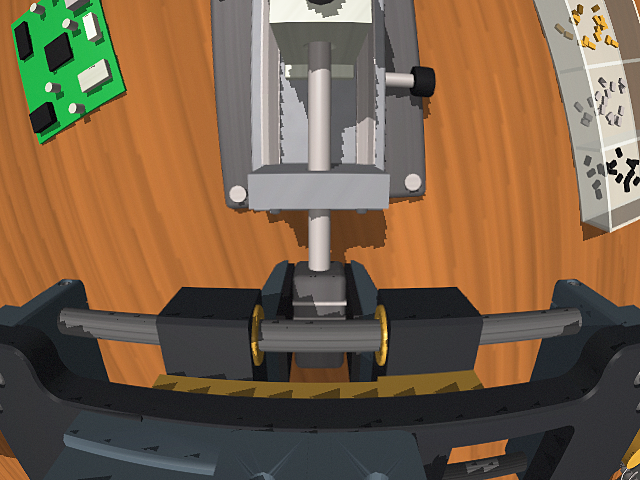

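View pics/c16.png

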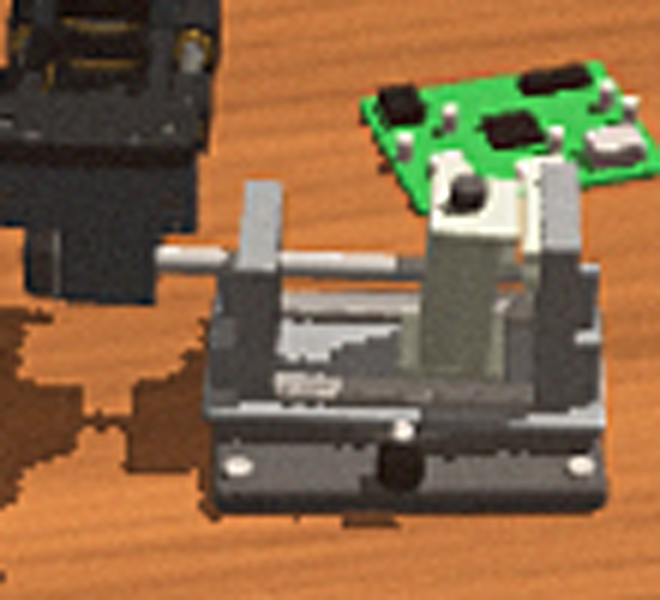

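View pics/s16.png

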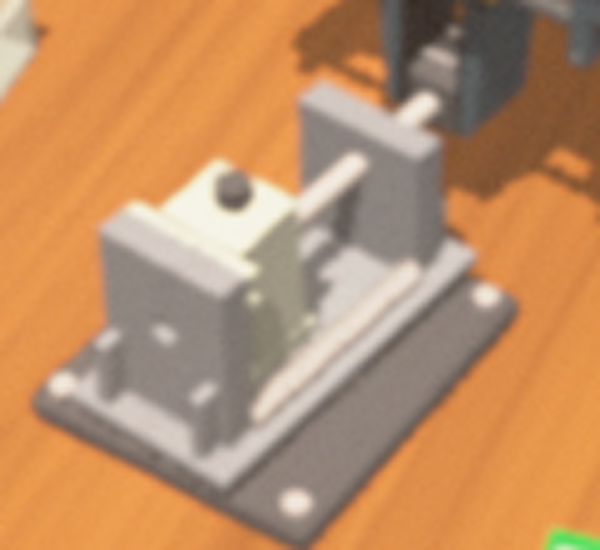

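>>> {"fn": "apply_moves", "kwargs": {"plan": [{"jaw":1,"delta_pos":[1,0,-0.1],"spin":0},{"jaw":1,"delta_pos":[2,0,-0.1],"spin":0},{"jaw":1,"delta_pos":[3,0,-0.1],"spin":0},{"jaw":1,"delta_pos":[4,0,-0.1],"spin":0},{"jaw":1,"delta_pos":[5,0,-0.1],"spin":0},{"jaw":1,"delta_pos":[6,0,-0.1],"spin":0},{"jaw":1,"delta_pos":[7,0,-0.1],"spin":0},{"jaw":1,"delta_pos":[7.5,0,-0.1],"spin":0}]}}

```text
time_s: 28.15
ee_pos: [496.7, 4.8, 60.2]
ee_rot: [179.6, 0.2, 75.9]
force: [-0.5, -1.8, -5.9]
gripper_width: 23.9
```

```bash
python3 rod.py
```

```text
t 28.15 TCP [496.7    4.82  60.15] rot [179.6    0.19  75.9 ] F along,lat,z -1.8462649986276902 -0.04776325417026158 -5.860629783664973 tq [-0.94  0.3  -0.01]
TCP along -102.81 lat -0.22 | tip along 50.73 (near face -62; +gap -112.7) lat -0.42 z 67.76 | to home 23.1 w 23.942309885727727
```

>>> {"fn": "apply_moves", "kwargs": {"plan": [{"jaw":1,"delta_pos":[1,0.2,0],"spin":0},{"jaw":1,"delta_pos":[2,0.2,0],"spin":0},{"jaw":1,"delta_pos":[3,0.2,0],"spin":0},{"jaw":1,"delta_pos":[4,0.2,0],"spin":0},{"jaw":1,"delta_pos":[5,0.2,0],"spin":0},{"jaw":1,"delta_pos":[6,0.2,0],"spin":0},{"jaw":1,"delta_pos":[7,0.2,0],"spin":0},{"jaw":1,"delta_pos":[7.5,0.2,0],"spin":0}]}}

```text
time_s: 29.15
ee_pos: [498.7, 12.1, 60.1]
ee_rot: [179.6, 0.2, 75.9]
force: [-1.1, -2.5, -6.1]
gripper_width: 23.6
```

```bash
python3 rod.py;python3 - <<'E'
from h import *
b=cams.grab_frame("side");crop(b,260,230,380,340,"pics/s17.png",5)
b=cams.grab_frame("scene");crop(b,290,190,400,290,"pics/c17.png",6)
E
```

```text
t 29.15 TCP [498.7   12.12  60.09] rot [179.61   0.19  75.91] F along,lat,z -2.6968870801973197 -0.5042144443610274 -6.057208946849924 tq [-0.9   0.32  0.02]
TCP along -95.24 lat -0.06 | tip along 58.29 (near face -62; +gap -120.3) lat -0.27 z 67.69 | to home 15.5 w 23.56926242511563
```

View pics/s17.png

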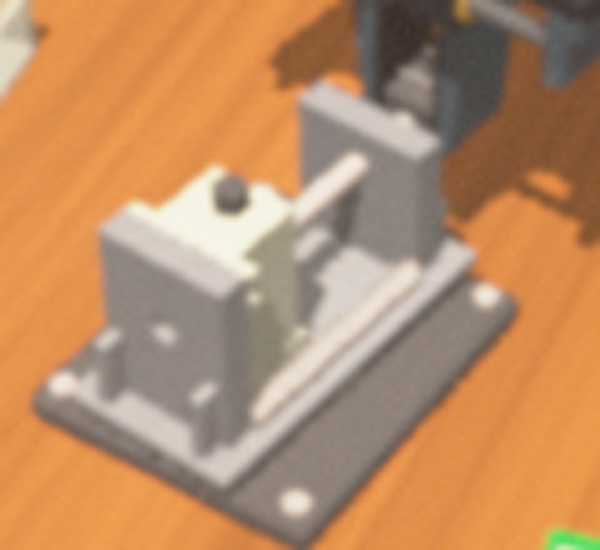

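View pics/c17.png

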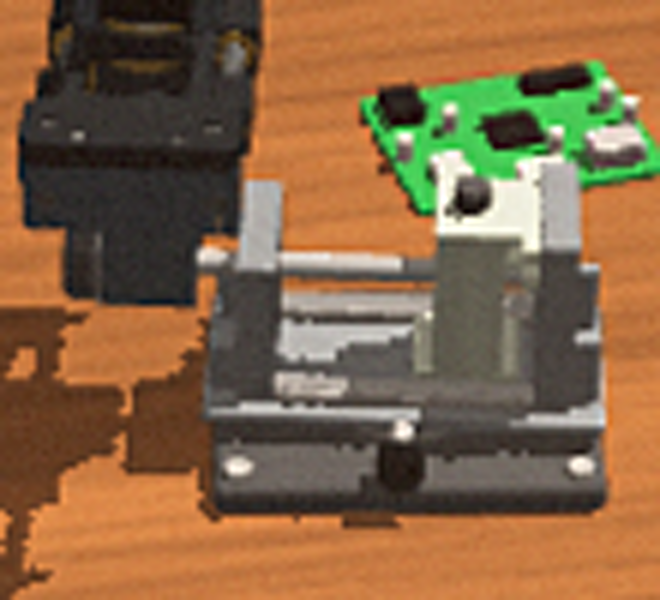

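>>> {"fn": "apply_moves", "kwargs": {"plan": [{"jaw":1,"delta_pos":[1.2,0,0],"spin":0},{"jaw":1,"delta_pos":[2.4,0,0],"spin":0},{"jaw":1,"delta_pos":[3.6,0,0],"spin":0},{"jaw":1,"delta_pos":[4.8,0,0],"spin":0},{"jaw":1,"delta_pos":[6,0,0],"spin":0},{"jaw":1,"delta_pos":[7.2,0,0],"spin":0},{"jaw":1,"delta_pos":[8.4,0,0],"spin":0},{"jaw":1,"delta_pos":[9,0,0],"spin":0}]}}

```text
time_s: 30.25
ee_pos: [500.9, 21.0, 60.1]
ee_rot: [179.6, 0.2, 75.9]
force: [-1.0, -3.3, -6.7]
gripper_width: 23.8
```

```bash
python3 rod.py;python3 - <<'E'
from h import *
b=cams.grab_frame("side");crop(b,260,230,380,340,"pics/s18.png",5)
b=cams.grab_frame("wrist");crop(b,220,100,420,340,"pics/w18.png",2.5)
E
```

```text
t 30.25 TCP [500.9   20.96  60.06] rot [179.61   0.18  75.91] F along,lat,z -3.42170782184618 -0.21923484341293892 -6.678586884296244 tq [-0.91  0.26  0.  ]
TCP along -86.13 lat -0.09 | tip along 67.40 (near face -62; +gap -129.4) lat -0.30 z 67.67 | to home 6.4 w 23.820919772363307
```

View pics/s18.png

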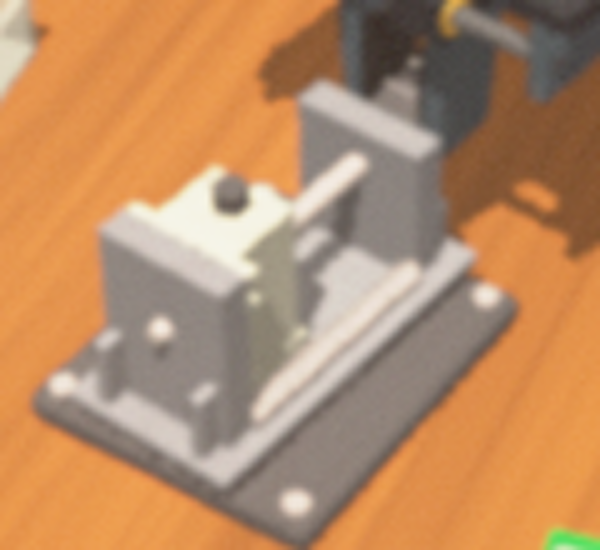

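View pics/w18.png

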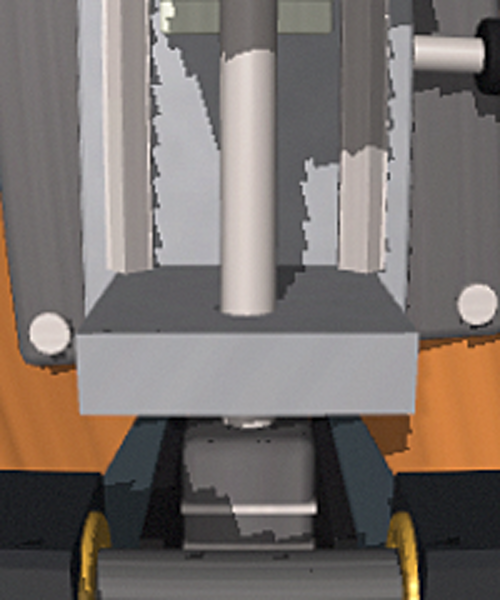

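>>> {"fn": "apply_moves", "kwargs": {"plan": [{"jaw":1,"delta_pos":[0.7,0,0],"spin":0},{"jaw":1,"delta_pos":[1.4,0,0],"spin":0},{"jaw":1,"delta_pos":[2.1,0,0],"spin":0},{"jaw":1,"delta_pos":[2.8,0,0],"spin":0},{"jaw":1,"delta_pos":[3.4,0,0],"spin":0},{"jaw":1,"delta_pos":[4,0,0],"spin":0},{"jaw":1,"delta_pos":[4.5,0,0],"spin":0},{"jaw":1,"delta_pos":[5,0,0],"spin":0}]}}

```text
time_s: 31.35
ee_pos: [502.1, 25.9, 60.0]
ee_rot: [179.6, 0.2, 75.9]
force: [-0.7, -3.1, -6.4]
gripper_width: 23.8
```

```bash
python3 rod.py
```

```text
t 31.35 TCP [502.13  25.87  60.03] rot [179.61   0.17  75.91] F along,lat,z -3.179231327206494 0.05597241966508613 -6.390814266287902 tq [-0.92  0.24  0.02]
TCP along -81.06 lat -0.09 | tip along 72.47 (near face -62; +gap -134.5) lat -0.30 z 67.66 | to home 1.4 w 23.82612329992694
```

>>> {"fn": "apply_moves", "kwargs": {"plan": [{"jaw":1,"delta_pos":[0.2,0,0],"spin":0},{"jaw":1,"delta_pos":[0.4,0,0],"spin":0},{"jaw":1,"delta_pos":[0.6,0,0],"spin":0},{"jaw":1,"delta_pos":[0.8,0,0],"spin":0},{"jaw":1,"delta_pos":[1.0,0,0],"spin":0},{"jaw":1,"delta_pos":[1.2,0,0],"spin":0},{"jaw":1,"delta_pos":[1.4,0,0],"spin":0},{"jaw":1,"delta_pos":[1.5,0,0],"spin":0}]}}

```text
time_s: 32.35
ee_pos: [502.5, 27.2, 60.0]
ee_rot: [179.6, 0.2, 75.9]
force: [-1.5, -4.2, -6.3]
gripper_width: 23.7
```

```bash
python3 rod.py;python3 - <<'E'
from h import *
b=cams.grab_frame("side");crop(b,260,230,380,340,"pics/s19.png",5)
b=cams.grab_frame("wrist");crop(b,220,100,420,340,"pics/w19.png",2.5)
E
```

```text
t 32.35 TCP [502.46  27.21  60.03] rot [179.61   0.19  75.91] F along,lat,z -4.456119614305068 -0.4428822360236583 -6.28986396899554 tq [-1.08  0.25 -0.04]
TCP along -79.69 lat -0.10 | tip along 73.84 (near face -62; +gap -135.8) lat -0.32 z 67.63 | to home -0.0 w 23.740656887811095
```

View pics/w19.png

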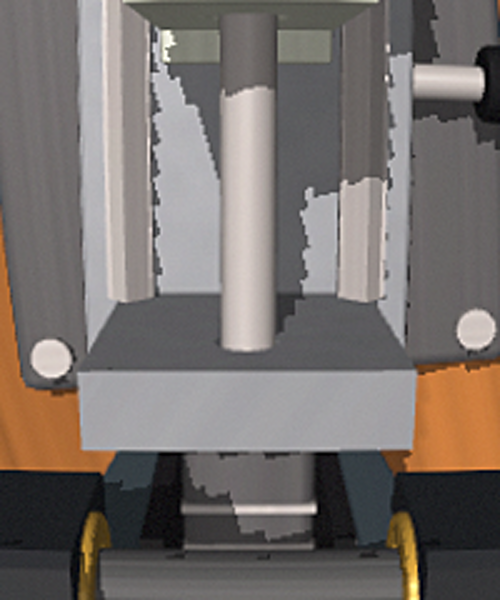

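>>> {"fn": "apply_moves", "kwargs": {"plan": [{"jaw":1,"delta_pos":[0.3,0,0],"spin":0},{"jaw":1,"delta_pos":[0.5,0,0],"spin":0},{"jaw":1,"delta_pos":[0.7,0,0],"spin":0},{"jaw":1,"delta_pos":[0.9,0,0],"spin":0},{"jaw":1,"delta_pos":[1.1,0,0],"spin":0},{"jaw":1,"delta_pos":[1.2,0,0],"spin":0},{"jaw":1,"delta_pos":[1.2,0,0],"spin":0},{"jaw":1,"delta_pos":[1.2,0,0],"spin":0}]}}

```text
time_s: 33.45
ee_pos: [502.5, 27.2, 60.1]
ee_rot: [179.6, 0.3, 75.9]
force: [-2.3, -9.0, -5.0]
gripper_width: 23.8
```

```bash
python3 rod.py
```

```text
t 33.45 TCP [502.48  27.23  60.07] rot [179.62   0.3   75.94] F along,lat,z -9.324470427632829 -0.06244834149668978 -5.032788954205779 tq [-1.7   0.44 -0.09]
TCP along -79.66 lat -0.09 | tip along 73.89 (near face -62; +gap -135.9) lat -0.39 z 67.36 | to home -0.0 w 23.836649284259494
```

>>> {"fn": "apply_moves", "kwargs": {"plan": [{"jaw":1,"delta_pos":[0.2,0,0],"spin":0},{"jaw":0.7,"delta_pos":[0.2,0,0],"spin":0},{"jaw":0.5,"delta_pos":[0.2,0,0],"spin":0},{"jaw":0.4,"delta_pos":[0,0,0],"spin":0},{"jaw":0.4,"delta_pos":[0,0,0],"spin":0},{"jaw":0.4,"delta_pos":[-2,0,-1],"spin":0},{"jaw":0.4,"delta_pos":[-4,0,-20],"spin":0},{"jaw":0.4,"delta_pos":[-4,0,-60],"spin":0}]}}

```text
time_s: 34.45
ee_pos: [500.8, 24.8, 120.4]
ee_rot: [179.7, 0.2, 75.9]
force: [0.3, -0.5, 0.6]
gripper_width: 55.0
```

>>> {"fn": "apply_moves", "kwargs": {"plan": [{"jaw":0.4,"delta_pos":[0,0,-40],"spin":0},{"jaw":0.4,"delta_pos":[0,0,-80],"spin":0},{"jaw":0.4,"delta_pos":[-10,0,-90],"spin":0},{"jaw":0.4,"delta_pos":[-30,0,-90],"spin":0},{"jaw":0.4,"delta_pos":[-50,0,-90],"spin":0},{"jaw":0.4,"delta_pos":[-50,0,-90],"spin":0},{"jaw":0.4,"delta_pos":[-50,0,-90],"spin":0},{"jaw":0.4,"delta_pos":[-50,0,-90],"spin":0}]}}

```text
time_s: 35.45
ee_pos: [488.4, -22.7, 210.3]
ee_rot: [179.8, 0.2, 75.9]
force: [0.3, 0.2, -0.1]
gripper_width: 54.6
```

```bash
python3 rod.py;python3 - <<'E'
from h import *
import pickle
b=cams.grab_frame("side");crop(b,260,210,380,340,"pics/s20.png",4.6)
b=cams.grab_frame("scene");crop(b,260,180,420,290,"pics/c20.png",5)
k=cams.calibration("wrist");b=cams.grab_frame("wrist");pickle.dump((k,b,env.state()),open("pics/w20.pkl","wb"));save(b,"pics/w20f.png");crop(b,220,40,420,280,"pics/w20.png",2.5)
E
```

```text
t 35.45 TCP [488.39 -22.73 210.27] rot [179.76   0.17  75.92] F along,lat,z 0.2704064006452326 0.1947085286130932 -0.11433624899396466 tq [0.03 0.   0.01]
TCP along -131.55 lat -1.54 | tip along 21.98 (near face -62; +gap -84.0) lat -1.76 z 217.91 | to home 51.9 w 54.59657251177733
```

View pics/s20.png

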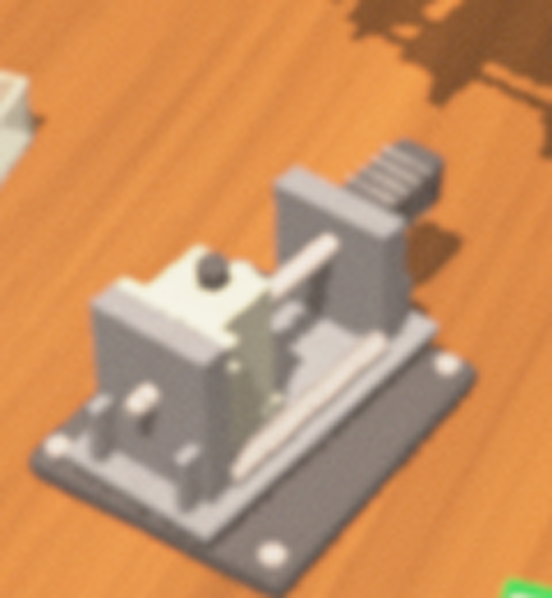

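View pics/c20.png

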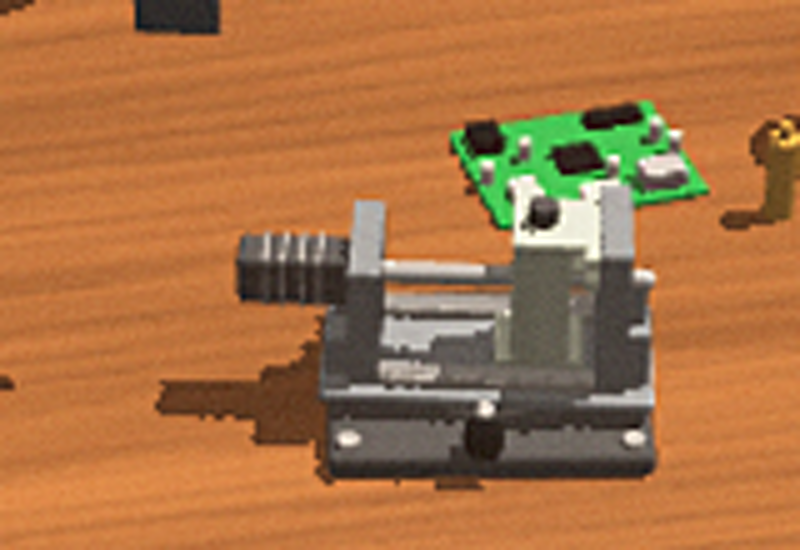

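View pics/w20.png

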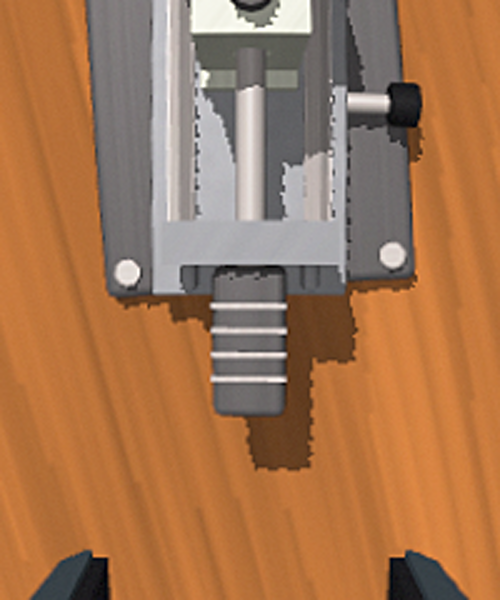

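Run:
```python
from h import *
import pickle
k,im,s=pickle.load(open("pics/w20.pkl","rb"));crop(im,290,130,350,215,"pics/w20z.png",7)
g=lambda p:(np.array(p)+.5)/2.5-.5+[220,40]
d=np.array([.2445,.9697]);A=np.array([522.04,104.45])
P=onz("wrist",[g((250,414)),g((250,268)),g((250,266)),g((250,220))],[80,80,86,86],k);print((P[:,:2]-A)@d)
```

```text
[-111.62  -63.78  -62.98  -48.4 ]
```

View pics/w20z.png

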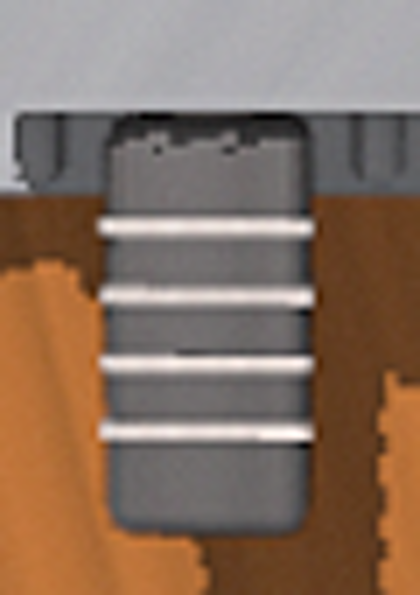

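Run:
```python
from h import *
save(cams.grab_frame("scene"),"pics/end.png"); print(env.job_done(), env.state()["time_s"])
```

```text
the job is handed in; nothing more can be done
the job is handed in; nothing more can be done
```

View pics/end.png

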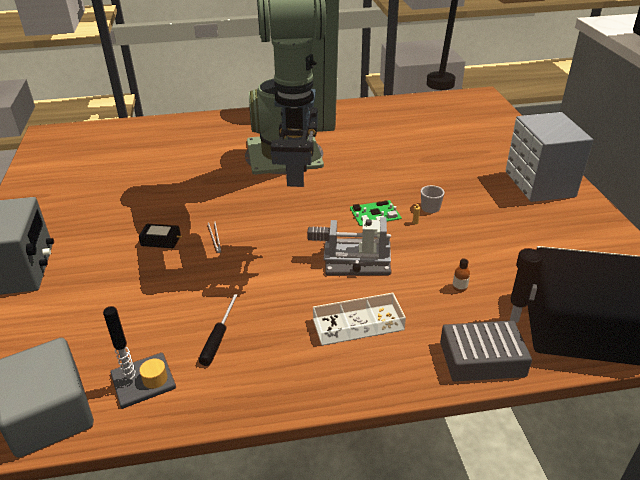

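I put the holder back together and handed the job in at about 35.6 s. The jaw stands between its guide ways with its grooves towards the far upright. The rod runs through the near upright, the jaw and the far upright, and I let it go.

- **Feed:** In the readings between feed steps, the force along the rod stayed under about 5 N. It rose to 9 N when the shoulder came to bear, where I had predicted it would.
- **Rod seated:** The side camera shows the tip standing out of the far upright. The wrist camera puts the grip's rear face 111.6 mm from the swivel axis, against 112 mm expected, so the shoulder is home.
- **Rest of the bench:** The bystanders look unmoved in the last scene picture, and the robot is clear of everything.

**Jaw position:** The jaw is no longer half-way between the uprights. The rod's friction carried it about 20 mm along the ways to the far upright, and I left it there. I did not measure its height again after the rod went in. By the sizes given, the rod may hold it about 0.2 mm off the deck.

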